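# Turn over the reversible grooved jig plate and reseat it on its pins

## Robot

A 6-joint arm with a two-finger parallel gripper is mounted at the origin on the work surface. World frame = base frame: x ahead of the robot, y to its left, z up, the work surface at z = 0. Lengths are in mm, angles in rad, forces in N, time in s.
With the tool pointing down it reaches from about 250 to 800 mm from the base axis. Payload 8.5 kg.
Tool frame: the origin (TCP) lies midway between the tips of the shut fingers; the grasp point (between the pads) lies 19 mm behind it; z points along the fingers, y is the direction in which the jaws open and shut (so a half turn about z gives the same grasp; the last joint's range is limited). The gripper opens to 85 mm and grips with 20 to 120 N. Pads are 22 mm wide; open, the fingers measure 114 mm over their backs; the gripper's body (76 mm by 85 mm) begins 54 mm behind the grasp point. The pads swing forward as they close: fully open they stand 13 mm farther back than shut.
Start: joints at [1.307, 0.238, -0.013, 1.319, 0, 1.571], TCP at [136.881, 506.796, 231.276] pointing down, gripper open.
Joint ranges: [-2.66, 2.66], [-1.03, 1.9], [-1.14, 1.46], [-1.82, 2.27], [-1.45, 1.34], [-3.14, 3.14]. Speed limits (rad/s): [2.22, 2.22, 2.79, 3.14, 3.14, 3.14].

## Interface

Orientations are given as a unit quaternion [x, y, z, w].
In Python, from plant import bot gives the robot as it stands.
- The arm moves only by the tool jog_arm, never from a script. Its argument "increments" is a list of rows, each a list of 7 numbers: the shift along the tool's x, y, z in cm, then the turn, a rotation vector about the tool's x, y, z in rad, then the closure, from 0 (fully open) to 1 (shut). A call has 1 to 20 rows; each row is the pose to reach, as a shift and turn from the pose commanded when the call began, along the tool's axes at that moment; what a row does not reach only later rows make up. A row lasts 1/8 s, in which the tool goes at most 62.5 mm and 10.7 degrees, less where a joint would pass 70% of its speed; a pose out of reach is approached as far as the arm can. A call with a gripper value outside its range is refused whole. The fingers move at their own pace and stop on an object; "newtons" is the grip in N (left out, the last holds). Time passes only in rows, so rows that repeat a pose let the fingers close. It gives the time, the measured TCP pose, the force and the opening at its end, in the units of the state.
- bot.get_obs(): the state, without advancing time (a new reading comes with each control period).
- bot.snapshot(name): name is "side" or "top" or "wrist"; returns the picture (400x640x3 uint8, red, green, blue); there is no depth.
- bot.camera_params(name): a dict with "fx", "fy", "cx", "cy" (pixels), "R" (3x3) and "t" (3): a world point X has camera coordinates R X + t. Camera axes: x right, y down, z forward; pixel columns grow to the right and rows downward; lengths in mm; the calibration is good to about 2 mm. A picture is of the moment at which its call begins: read the wrist's pose just before it. camera_params takes no time and is no camera call; for the wrist camera it gives the pose at the moment of the call.
- bot.close_job(): hands the job in, once; it reports no verdict.
Trained networks look in the newest picture that a camera, given by its name, has taken for a name from the list of things; names that differ only in an ending like _2 or _b are one class to them, and where a whole thing is asked for, a point or a joint stands for the part that bears it (a point fixed in the world has none). Each returns a list of dicts, best first, with "score" (0 to 1); they miss things now and then, are a little off and sometimes report something else, mostly with a low value. They report only what shows in the picture. A call takes as long as a camera call. They do not tell look-alikes from the thing itself.
- bot.spot_in(target, camera): "at" ([column, row] in pixels, amid what is visible of it).
The state is a dict: "time": time; "qpos": joint angles; "qd": joint speeds; "effort": joint torques, N m; "tool_pos": TCP position; "eef_rot": TCP orientation; "contact_force": force on the tool from outside, world axes, zero at the start; "ft_torque": the same for the moment, N m; "finger_gap": finger opening in mm.
Only numpy, scipy, OpenCV 4.12 (cv2) and the standard library are available. Lean on these libraries where they do the work, as an engineer would, in place of code of your own. Each camera call takes 0.05 s, during which the arm holds its last target.

## Task

The cable-slitting jig plate sits on its two-pin fixture with the plain side up, held at one side by a sprung catch. Pull it off, turn it over so that the grooved side is up and seat it on both pins again, pressed fully home and flat behind the catch, and let go; do not slam it. The slotted wooden block is there to stand the plate on end while you change your grip; leave the other tools and containers where they are.

Things in the scene. Friction and masses are not known exactly. Their poses are not given: they have to be found in the camera images.
- plate_center (a point): centre (half-way through the thickness) of the loose aluminium jig plate: 160 mm long, 54 wide, 16 thick, 0.2 to 0.45 kg, balanced there. x runs along the length, y across, z out of the PLAIN face (up at the start, down when done). The other face has two lengthwise grooves 7 mm wide, 4 deep. Each long side has at mid-length a notch 20 long, 10 high, 5 deep for the catch.
- hole_a (a point): centre (half-way through) of the plate's round hole, 13 mm across, right through the plate on its centreline at plate x = -60 mm; axes as plate_center. Turned end for end the plate does not fit the pins.
- hole_b (a point): centre (half-way through) of the plate's long hole, 17 mm along the plate and 13 mm across, right through on the centreline at plate x = +44 mm; axes as plate_center
- fixture: fixed fixture, origin on the bench, x along its length (about to the robot's left), z up: dark steel foot 210 long, 12 high (y -68 to 50); on it a grey pedestal 190 x 44, centred, top 60 mm above the bench, with two pins on its centreline. Seated, the plate's centre is 68 mm above the origin, its x axis along the fixture's; it overhangs the pedestal 5 mm on each long side.
- pin_a (a point): foot of the pin for the round hole, on the pedestal top at fixture x = -60 mm: 10 mm thick, 11 mm high, its top 3 mm tapering to 7 mm across
- pin_b (a point): foot of the pin for the long hole, on the pedestal top at fixture x = +44 mm: same pin as pin_a
- slot (a point): centre of the mouth of the slot in the fixed wooden block, 60 mm above the bench, axes of the block: block 100 (x) x 120 (y) x 60 mm high; slot 24 mm wide (x), 62 long (y), 45 deep (floor 15 mm above the bench). The plate can stand in it on end, leaning up to some 12 degrees, its centre about 95 mm above the bench.
- catch_nose (a point): centre of the catch's 10 mm steel ball: fixture x 0, y -28.5, 68 mm above the bench, 3.5 mm deep in the seated plate's side notch; it springs back along fixture -y (5 to 9 N). Its housing: 16 mm long, y -39 to -61, top 75 mm above the bench. Lifting the plate off it takes about 10 N; a plate lowered over the pins meets it some 12 mm up and must be pushed past it with about 10 N.
- screwdriver: bystander: yellow-handled screwdriver lying between fixture and block; origin under its centre
- tape: bystander: black roll of tape lying flat, 90 mm across, 25 mm high, between fixture and block; origin under its centre
- hammer: bystander: wooden-handled hammer, 250 mm long, lying at the back; origin under its centre
- bottle: bystander: white plastic bottle 60 mm across, 170 mm high, standing at the back left; origin under its centre
- tin: bystander: steel tin 72 mm across, 85 mm high, standing at the back right; origin under its centre
- pliers: bystander: red-handled pliers lying at the near right, 170 mm long; origin under its centre
- helmet: bystander: green hard hat 230 mm across, 140 mm high, lying at the left; origin under its centre
Things that resemble listed ones, but are neither listed nor needed, are in the scene too. Of the things like the part that bears plate_center, leave any that is blue or yellow; of the rest the smaller one is meant.

How it is judged:
By the outcome, as a careful person would: the job done as asked, in the order asked, and still so for the second after the job is handed in, with the robot touching nothing.
It also fails if it takes over 64 s, if anything falls off the work surface, if the arm or the gripper's body presses on something with over 40 N, if the wrist force passes 120 N, or if a joint passes its speed limit or range.

## Working session

There is one attempt and no reset: what is moved stays moved. The work goes in short steps, Python scripts to look and compute and a tool call to move; the robot and the scene stay as the last step left them, time stands still between calls to the robot, and variables do not carry over. Pictures are saved under pics/ and viewed, and the job is handed in when it is done.

Besides the shell and the picture viewer there is one more tool, called by a JSON object that holds its "method" and its "body". jog_arm: Moves the arm, as the interface text tells. Its arguments: {"type":"object","properties":{"increments":{"type":"array"},"newtons":{"type":"number"}},"required":["increments"]}

```bash
ls; mkdir -p pics; python3 - <<'E'
from plant import bot
import cv2
o=bot.get_obs()
for k,v in o.items(): print(k,v)
for n in ("top","side"):
    im=bot.snapshot(n); cv2.imwrite(f"pics/{n}0.png",im[:,:,::-1])
    print(n,bot.camera_params(n))
    for t in (["plate_center","fixture","slot","pin_a","catch_nose","tape"] if n=="top" else ["plate_center","fixture","slot"]):
        print(t,[(round(d["score"],2),[round(float(x)) for x in d["at"]]) for d in bot.spot_in(t,n)])
E
```

```text
pics
time 0.0
qpos [ 1.30701550e+00  2.38814575e-01 -1.42653191e-02  1.31919658e+00
  5.51113885e-06  1.57079615e+00]
qd [ 0.00019044  0.00082545  0.00013968 -0.00049467 -0.00096884  0.00027331]
effort [-1.31547545e-04 -5.38783407e+01  3.46439552e+01  1.80965709e-02
  1.21132648e-04  8.01030069e-06]
tool_pos [136.77366262 506.43676539 230.65558983]
eef_rot [ 1.31508252e-01  9.91314800e-01 -7.33285693e-04 -1.00057836e-04]
contact_force [-0.15735378  0.26339223  0.85943407]
ft_torque [-0.03090247  0.02647679 -0.02627276]
finger_gap 85.14152363164534
top {'fx': 494.00554248922, 'fy': 494.00554248922, 'cx': 329.72143785902364, 'cy': 205.35773216569038, 'R': array([[ 0.01095892, -0.99993092,  0.00425025],
       [-0.99235769, -0.01139817, -0.12286701],
       [ 0.12290696, -0.00287128, -0.99241404]]), 't': array([  51.27050927,  503.57699163, 1719.66991104])}
plate_center [(0.86, [293, 184]), (0.8, [244, 296]), (0.78, [292, 244]), (0.76, [396, 241]), (0.39, [429, 133]), (0.34, [345, 129])]
fixture [(0.55, [305, 178])]
slot []
pin_a [(0.91, [296, 177])]
catch_nose [(0.59, [348, 129])]
tape [(0.62, [341, 185])]
side {'fx': 452.3507056077707, 'fy': 452.3507056077707, 'cx': 318.79016597011923, 'cy': 194.12156771879057, 'R': array([[ 0.76047173, -0.6493265 , -0.00760501],
       [-0.41757144, -0.48001114, -0.77150722],
       [ 0.49730959,  0.58988507, -0.63617511]]), 't': array([-347.28169345,  293.30255074, 1072.63674084])}
plate_center [(0.93, [175, 208]), (0.86, [311, 166]), (0.84, [249, 211]), (0.64, [340, 282])]
fixture [(0.7, [316, 184])]
slot [(0.63, [397, 247])]
```

View pics/top0.png

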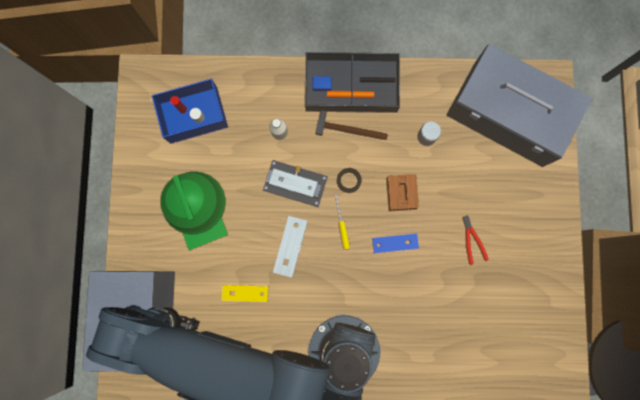

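View pics/side0.png

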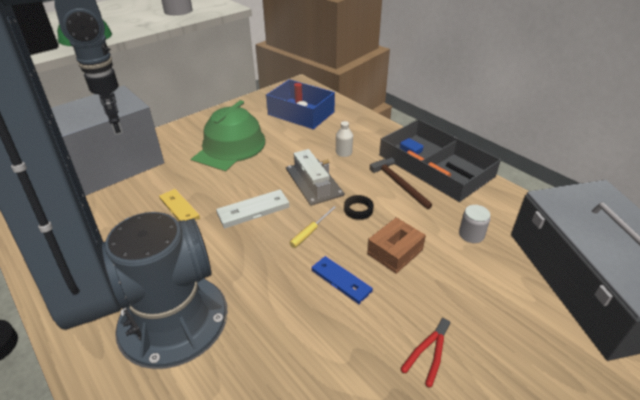

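```bash
python3 - <<'E'
import cv2
a=cv2.imread("pics/top0.png"); cv2.imwrite("pics/top0c.png",cv2.resize(a[130:330,220:480],None,fx=3,fy=3,interpolation=cv2.INTER_CUBIC))
a=cv2.imread("pics/side0.png"); cv2.imwrite("pics/side0c.png",cv2.resize(a[130:320,150:410],None,fx=3,fy=3,interpolation=cv2.INTER_CUBIC))
E
```

```text
(no output)
```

View pics/top0c.png

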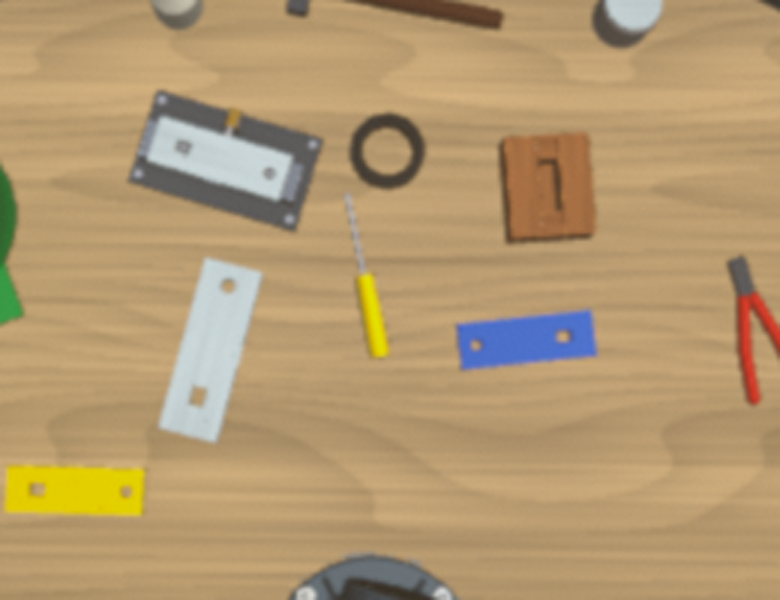

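View pics/side0c.png

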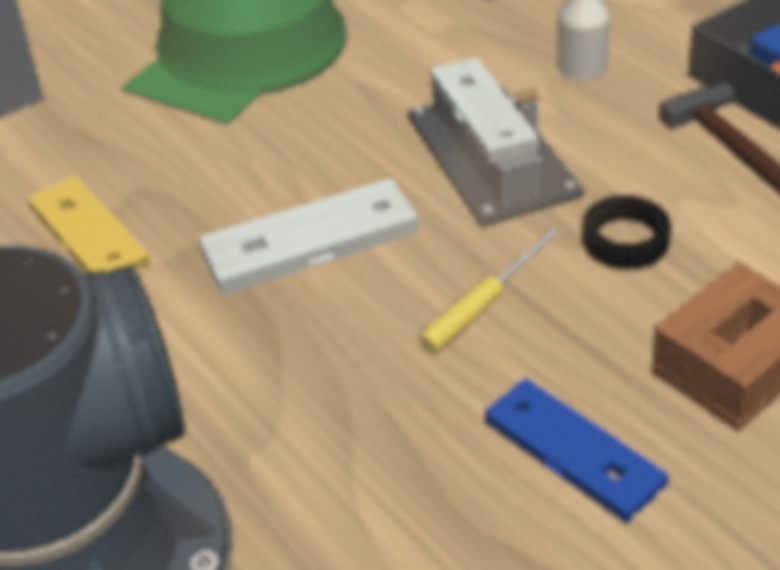

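```bash
cat > h.py <<'E'
import numpy as np, cv2
from plant import bot
from scipy.spatial.transform import Rotation as Rot
def proj(P,c):
    X=np.asarray(P)@np.array(c["R"]).T+c["t"]; return np.stack([c["fx"]*X[...,0]/X[...,2]+c["cx"],c["fy"]*X[...,1]/X[...,2]+c["cy"]],-1)
def back(uv,z,c):
    R=np.array(c["R"]);t=np.array(c["t"])
    d=R.T@np.array([(uv[0]-c["cx"])/c["fx"],(uv[1]-c["cy"])/c["fy"],1]); o=-R.T@t
    return o+d*(z-o[2])/d[2]
E
python3 - <<'E'
from h import *
c=bot.camera_params("top")
f=lambda u,v:(220+u/3,130+v/3)
for n,p,z in [("holeB",f(183,147),76),("holeA",f(269,173),76),("plate corners",f(157,116),76),("",f(306,156),76),("",f(292,202),76),("",f(144,160),76),
 ("block",f(501,135),60),("",f(588,131),60),("",f(595,235),60),("",f(508,240),60),("slot",f(537,160),60),("",f(557,158),60),("",f(562,210),60),("",f(540,208),60)]:
    print(n,back(p,z,c).round(0))
print(bot.camera_params("wrist"))
E
```

```text
holeB [588. 227.  76.]
holeA [558. 127.  76.]
plate corners [624. 258.  76.]
 [579.  85.  76.]
 [525. 100.  76.]
 [572. 272.  76.]
block [ 609. -143.   60.]
 [ 615. -245.   60.]
 [ 492. -252.   60.]
 [ 485. -151.   60.]
slot [ 580. -185.   60.]
 [ 583. -208.   60.]
 [ 521. -214.   60.]
 [ 523. -188.   60.]
{'fx': 355.5782714649039, 'fy': 355.5782714649039, 'cx': 321.71659200637157, 'cy': 195.97794314752193, 'R': array([[ 2.61322164e-01,  9.65251494e-01, -5.29566924e-04],
       [ 9.27361525e-01, -2.50911945e-01,  2.77567646e-01],
       [ 2.67789710e-01, -7.30256778e-02, -9.60705950e-01]]), 't': array([-524.49837294,  -35.78707435,  377.36573851])}
```

```bash
python3 - <<'E'
from h import *
im=bot.snapshot("wrist"); cv2.imwrite("pics/wrist0.png",im[:,:,::-1])
E
```

```text
(no output)
```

View pics/wrist0.png

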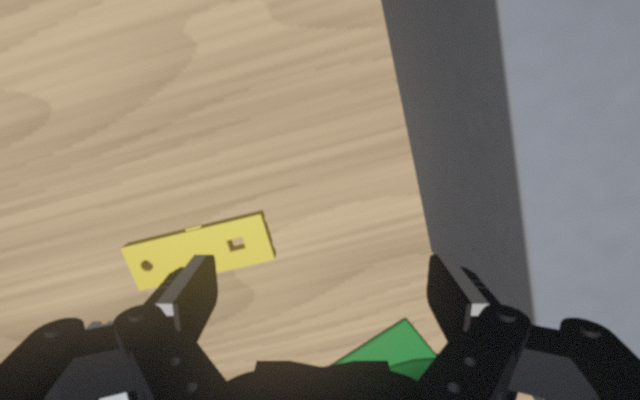

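```bash
cat >> h.py <<'E'
def tp(o=None):
    o=o or bot.get_obs(); return np.array(o["tool_pos"]),Rot.from_quat(o["eef_rot"])
def cmd(p,R,p0,R0,g):
    d=R0.inv().apply(np.array(p)-p0)/10; r=(R0.inv()*R).as_rotvec(); return [*d.round(3),*r.round(4),g]
E
python3 - <<'E'
from h import *
p,R=tp(); c=bot.camera_params("wrist"); Rc=np.array(c["R"]); o=-Rc.T@c["t"]
print(R.as_matrix().round(3)); print("cam in tool",R.inv().apply(o-p).round(1), (R.inv().as_matrix()@Rc.T).round(3))
# target: tool down, tool y along plate y 163.3 or -16.7
for a in (163.3,-16.7):
    y=np.array([np.cos(np.radians(a)),np.sin(np.radians(a)),0]); z=np.array([0,0,-1.]); x=np.cross(y,z)
    Rt=Rot.from_matrix(np.stack([x,y,z],1)); print(a,x.round(2), cmd([575,185,231],Rt,np.array([136.881,506.796,231.276]),Rot.from_quat([.131508,.9913148,0,0]),0))
E
```

```text
[[-0.965  0.261 -0.   ]
 [ 0.261  0.965 -0.   ]
 [ 0.    -0.    -1.   ]]
cam in tool [  70.    -0.2 -140.9] [[-0.001 -0.961 -0.278]
 [ 1.    -0.    -0.001]
 [ 0.    -0.278  0.961]]
163.3 [-0.29 -0.96 -0.  ] [np.float64(-50.687), np.float64(-19.643), np.float64(0.028), np.float64(0.0), np.float64(0.0), np.float64(-1.5431), 0]
-16.7 [0.29 0.96 0.  ] [np.float64(-50.687), np.float64(-19.643), np.float64(0.028), np.float64(0.0), np.float64(0.0), np.float64(1.5985), 0]
```

{"method": "jog_arm", "body": {"increments": [[-50.6, -21.6, 0, 0, 0, 1.598, 0], [-50.6, -21.6, 0, 0, 0, 1.598, 0], [-50.6, -21.6, 0, 0, 0, 1.598, 0], [-50.6, -21.6, 0, 0, 0, 1.598, 0], [-50.6, -21.6, 0, 0, 0, 1.598, 0], [-50.6, -21.6, 0, 0, 0, 1.598, 0], [-50.6, -21.6, 0, 0, 0, 1.598, 0], [-50.6, -21.6, 0, 0, 0, 1.598, 0], [-50.6, -21.6, 0, 0, 0, 1.598, 0], [-50.6, -21.6, 0, 0, 0, 1.598, 0], [-50.6, -21.6, 0, 0, 0, 1.598, 0]]}}

```text
time: 1.98
tool_pos: [568.7, 166.2, 231.0]
eef_rot: [0.802, 0.597, -0.0, -0.0]
contact_force: [-0.1, 0.3, -0.2]
finger_gap: 85.5
```

```bash
python3 - <<'E'
from h import *
o=bot.get_obs(); print(o["time"],o["qpos"].round(3) if hasattr(o["qpos"],"round") else o["qpos"],o["tool_pos"],o["eef_rot"])
c=bot.camera_params("wrist"); im=bot.snapshot("wrist"); cv2.imwrite("pics/wrist1.png",im[:,:,::-1])
import pickle; pickle.dump((c,o),open("w1.pkl","wb"))
for t in ["hole_a","hole_b","plate_center","catch_nose"]:
    for d in bot.spot_in(t,"wrist")[:3]: print(t,round(d["score"],2),np.round(d["at"],1),back(d["at"],76,c).round(1))
E
```

```text
1.975 [0.284 0.356 0.155 1.37  0.    2.146] [568.72755314 166.2431705  231.01182471] [ 8.02129218e-01  5.97150311e-01 -3.99285804e-04 -2.51949496e-04]
hole_a 0.68 [329.8 143.3] [584.  193.1  76. ]
hole_a 0.57 [124.3 194.2] [401.2 202.   76. ]
hole_a 0.44 [364.6 115.1] [617.6 206.9  76. ]
hole_b 0.68 [329.8 143.3] [584.  193.1  76. ]
hole_b 0.57 [124.3 194.2] [401.2 202.   76. ]
hole_b 0.44 [364.6 115.1] [617.6 206.9  76. ]
plate_center 0.63 [128.2 192.1] [405.3 202.7  76. ]
plate_center 0.43 [367.1 153.5] [611.6 175.9  76. ]
plate_center 0.38 [533.6  22.8] [757.8 236.3  76. ]
catch_nose 0.55 [366.5 152.9] [611.2 176.6  76. ]
```

View pics/wrist1.png

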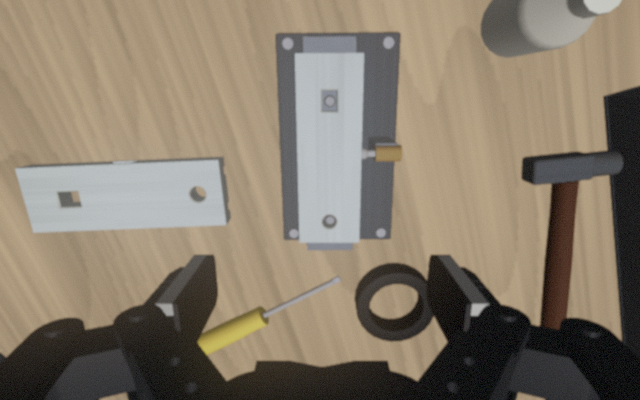

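```bash
python3 - <<'E'
from h import *
import pickle
from scipy.optimize import least_squares
c,o=pickle.load(open("w1.pkl","rb"))
im=cv2.imread("pics/wrist1.png"); cv2.imwrite("pics/wrist1c.png",cv2.resize(im[30:260,250:430],None,fx=3,fy=2.6,interpolation=cv2.INTER_CUBIC)[:600])
g=cv2.cvtColor(im,cv2.COLOR_BGR2GRAY).astype(float)
# model refine: maximise gradient along rectangle edges of plate top
gb=cv2.GaussianBlur(g,(0,0),1.0); gx=cv2.Sobel(gb,-1,1,0);gy=cv2.Sobel(gb,-1,0,1)
def samp(a,uv): return cv2.remap(a.astype(np.float32),uv[:,0].astype(np.float32)[None],uv[:,1].astype(np.float32)[None],cv2.INTER_LINEAR)[0]
def score(q):
    x,y,a=q; u=np.array([np.cos(a),np.sin(a),0]); v=np.array([-np.sin(a),np.cos(a),0]); C=np.array([x,y,76.])
    s=0
    for sgn in (1,-1):
        L=np.linspace(-70,70,80); L=L[abs(L)>14]
        for pts,n in ((C+L[:,None]*u+sgn*27*v,sgn*v),(C+np.linspace(-23,23,40)[:,None]*v+sgn*80*u,sgn*u)):
            s+=np.mean((samp(gb,proj(pts-1.5*n,c))-samp(gb,proj(pts+1.5*n,c))))
    return -s
from scipy.optimize import minimize
best=min((minimize(score,[575+dx,184+dy,np.radians(73.3+da)],method="Nelder-Mead",options=dict(initial_simplex=None,xatol=1e-3)) for dx in(-4,0,4) for dy in(-4,0,4) for da in (-1.5,0,1.5)),key=lambda r:r.fun)
x,y,a=best.x; print(best.fun,x,y,np.degrees(a))
u=np.array([np.cos(a),np.sin(a),0]);C=np.array([x,y,76]);print("holes",proj(C-60*u,c),proj(C+44*u,c))
E
```

```text
-224.94674682617188 580.76641973914 184.3571591431314 73.6007002678498
holes [328.94838861 221.72592497] [328.99806804 100.05843222]
```

View pics/wrist1c.png

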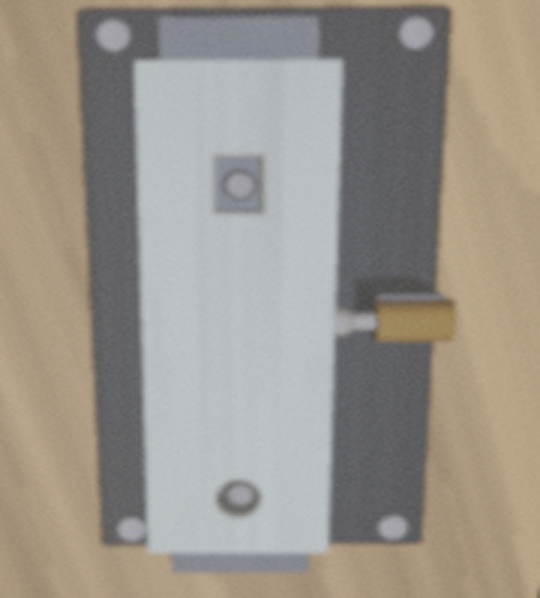

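```bash
cat >> h.py <<'E'
YAW=np.radians(73.6); C0=np.array([580.77,184.36,68.]); U=np.array([np.cos(YAW),np.sin(YAW),0])
def Rpick(de): # tool y = -plate y ; d leaning towards +U
    y=np.array([np.sin(YAW),-np.cos(YAW),0]); d=np.sin(de)*U+np.cos(de)*np.array([0,0,-1.]); return Rot.from_matrix(np.stack([np.cross(y,d),y,d],1))
E
python3 - <<'E'
from h import *
p,R=tp(); Rt=Rpick(.6); d=Rt.as_matrix()[:,2]
T=C0-45*U+19*d; print(T, cmd(T-80*d,Rt,p,R,0))
E
```

```text
[571.09365203 151.48259004  52.31862332] [np.float64(-5.948), np.float64(0.716), np.float64(11.333), np.float64(0.0012), np.float64(0.5998), np.float64(-0.0028), 0]
```

{"method": "jog_arm", "body": {"increments": [[-5.95, 0.72, 11.3, 0, 0.6, -0.003, 0.1], [-5.95, 0.72, 11.3, 0, 0.6, -0.003, 0.1], [-5.95, 0.72, 11.3, 0, 0.6, -0.003, 0.1], [-5.95, 0.72, 11.3, 0, 0.6, -0.003, 0.1], [-5.95, 0.72, 11.3, 0, 0.6, -0.003, 0.1], [-5.95, 0.72, 11.3, 0, 0.6, -0.003, 0.1]]}}

```text
time: 2.98
tool_pos: [559.2, 107.8, 118.9]
eef_rot: [0.765, 0.572, 0.237, -0.176]
contact_force: [0.3, 0.3, 0.5]
finger_gap: 76.6
```

```bash
python3 - <<'E'
from h import *
o=bot.get_obs(); print(o["time"],np.round(o["qpos"],4).tolist(),np.round(o["tool_pos"],2).tolist(),np.round(o["eef_rot"],4).tolist(),o["finger_gap"])
E
```

```text
2.975 [-0.1132, 0.3076, -0.3752, 0.7685, 0.5885, 1.7803] [559.21, 107.81, 118.87] [0.7651, 0.5723, 0.2369, -0.1759] 76.63519535129902
```

```bash
cat > kin.py <<'E'
import numpy as np
from scipy.optimize import least_squares
from scipy.spatial.transform import Rotation as Rot
LIM=np.array([[-2.66,2.66],[-1.03,1.9],[-1.14,1.46],[-1.82,2.27],[-1.45,1.34],[-3.14,3.14]])
def fk(q,P):
    h,L1,L2,La,Lt,a0=P; q1,q2,q3,q4,q5,q6=q
    Rz=Rot.from_euler('z',q1); psi=q2-q3+q4
    r=a0+L1*np.sin(q2)+L2*np.cos(q2-q3); z=h+L1*np.cos(q2)-L2*np.sin(q2-q3)
    # frame: x radial, y lateral ; tool down at psi=pi/2
    e=np.array([np.cos(psi),0,-np.sin(psi)]); n=np.array([-np.sin(psi),0,-np.cos(psi)])
    lat=np.array([0,1.,0])
    d=np.cos(q5)*e+SG5*np.sin(q5)*lat; l2=np.cos(q5)*lat-SG5*np.sin(q5)*e
    w=np.array([r,0,z])
    p=w+La*e+Lt*d
    # tool axes at q6: y = radial-outward(-n) at q6=pi/2 when q5=0, tool-down
    a=SG6*(q6-np.pi/2); y=np.cos(a)*(-n)+np.sin(a)*l2; x=np.cross(y,d)
    return Rz.apply(p),Rz*Rot.from_matrix(np.stack([x,y,d],1)),Rz.apply(w)
SG5=1;SG6=1
E
cat > data.py <<'E'
D=[([1.30701550e+00,2.38814575e-01,-1.42653191e-02,1.31919658e+00,0,1.57079615],[136.77366262,506.43676539,230.65558983],[.1315,.9913,-.0007,-.0001]),
([0.284,0.356,0.155,1.37,0,2.146],[568.72755,166.24317,231.0118],[.80213,.59715,-.0004,-.00025]),
([-0.1132,0.3076,-0.3752,0.7685,0.5885,1.7803],[559.21,107.81,118.87],[0.7651,0.5723,0.2369,-0.1759])]
E
python3 - <<'E'
import kin; from kin import *; from data import D
for s5 in (1,-1):
  for s6 in (1,-1):
    kin.SG5,kin.SG6=s5,s6
    print(s5,s6,[round((fk(q,[200,560,400,50,300,0])[1].inv()*Rot.from_quat(r)).magnitude(),4) for q,p,r in D])
E
```

```text
1 1 [0.0001, 1.1501, 0.4189]
1 -1 [0.0001, 0.0008, 0.0001]
-1 1 [0.0001, 1.1501, 1.2409]
-1 -1 [0.0001, 0.0008, 1.177]
```

```bash
sed -i 's/^SG5=1;SG6=1/SG5=1;SG6=-1/' kin.py; python3 - <<'E'
from kin import *; from data import D
f=lambda P:np.concatenate([fk(q,P)[0]-p for q,p,r in D]+[[(P[5])*0.002]])
r=least_squares(f,[200,560,400,50,300,0]);print(r.x.round(1),f(r.x).round(2),np.linalg.svd(r.jac)[1])
E
```

```text
[341.2 560.8 409.5 246.9 306.7  -3.9] [-0.04 -0.17 -0.63  0.24 -0.17  0.54 -0.01 -0.02  0.08 -0.01] [3.44415394 2.40485947 0.52615698 0.26179541 0.08343102 0.04599927]
```

```bash
cat >> kin.py <<'E'
P0=np.array([341.2,560.8,409.5,246.9,306.7,-3.9])
def ik(p,R,q0=None,n=30,seed=0):
    rng=np.random.default_rng(seed); best=None
    lo,hi=LIM[:,0]+.02,LIM[:,1]-.02
    def f(q):
        pp,RR,_=fk(q,P0); return np.concatenate([(pp-p)/100,(RR.inv()*R).as_rotvec()])
    st=[q0] if q0 is not None else []
    st+= [rng.uniform(lo,hi) for _ in range(n)]
    sols=[]
    for s in st:
        r=least_squares(f,np.clip(s,lo+1e-6,hi-1e-6),bounds=(lo,hi))
        if np.linalg.norm(r.fun)<1e-3:
            if not any(np.abs(r.x-t).max()<.05 for t in sols): sols.append(r.x)
    return sols
def frame(y,d):
    d=d/np.linalg.norm(d); y=y-d*(y@d); y/=np.linalg.norm(y); return Rot.from_matrix(np.stack([np.cross(y,d),y,d],1))
E
cat > plan.py <<'E'
from kin import *
import sys
Z=np.array([0,0,1.])
YAW=np.radians(73.6); C0=np.array([580.77,184.36,68.]); U=np.array([np.cos(YAW),np.sin(YAW),0]); V=np.cross(Z,U)
S=np.array([552.,-199,0]); ba=np.radians(3.4); BY=np.array([np.cos(ba),np.sin(ba),0]); BL=np.cross(Z,BY) # BL points left
def show(n,G,y,d):
    for s in (1,-1):
        R=frame(s*y,d); so=ik(G+19*d,R)
        print(n,"y%+d"%s,[x.round(2).tolist()+["wz",round(fk(x,P0)[2][2])] for x in so])
if __name__=="__main__":
  for de in (.3,.6,.9):
    print("delta",de); c,s=np.cos(de),np.sin(de)
    show("fixture",C0-45*U,V,s*U-c*Z)
    show("slot from left",S+140*Z,BY,-c*BL-s*Z)
    show("slot from right",S+140*Z,BY,c*BL-s*Z)
E
python3 plan.py
```

```text
delta 0.3
fixture y+1 [[0.11, 0.39, -0.33, 0.73, 0.28, -1.16, 'wz', 588]]
fixture y-1 [[0.11, 0.39, -0.33, 0.73, 0.28, 1.98, 'wz', 588]]
slot from left y+1 [[0.14, 0.67, -0.22, 0.94, -1.26, 1.84, 'wz', 464]]
slot from left y-1 [[0.14, 0.67, -0.22, 0.94, -1.26, -1.3, 'wz', 464]]
slot from right y+1 []
slot from right y-1 []
delta 0.6
fixture y+1 [[-0.03, 0.4, -0.46, 0.54, 0.58, -1.26, 'wz', 549]]
fixture y-1 [[-0.03, 0.4, -0.46, 0.54, 0.58, 1.88, 'wz', 549]]
slot from left y+1 [[0.07, 0.48, -0.31, 0.8, -0.97, 1.59, 'wz', 549]]
slot from left y-1 [[0.07, 0.48, -0.31, 0.8, -0.97, -1.55, 'wz', 549]]
slot from right y+1 [[-0.66, 1.09, 0.8, 2.04, 0.67, 0.58, 'wz', 481]]
slot from right y-1 [[-0.66, 1.09, 0.8, 2.04, 0.67, -2.57, 'wz', 481]]
delta 0.9
fixture y+1 [[-0.15, 0.48, -0.54, 0.38, 0.89, -1.35, 'wz', 490]]
fixture y-1 [[-0.15, 0.48, -0.54, 0.38, 0.89, 1.79, 'wz', 490]]
slot from left y+1 [[-0.04, 0.37, -0.29, 0.83, -0.67, 1.45, 'wz', 612]]
slot from left y-1 [[-0.04, 0.37, -0.29, 0.83, -0.67, -1.69, 'wz', 612]]
slot from right y+1 [[-0.59, 0.81, 0.45, 1.66, 0.52, 0.8, 'wz', 588]]
slot from right y-1 [[-0.59, 0.81, 0.45, 1.66, 0.52, -2.34, 'wz', 588]]
```

```bash
cat > fit.py <<'E'
from h import *
from scipy.optimize import minimize
def samp(a,uv): return cv2.remap(a.astype(np.float32),uv[:,0].astype(np.float32)[None],uv[:,1].astype(np.float32)[None],cv2.INTER_LINEAR)[0]
def fitrect(im,c,z,hx,hy,q0,ch=None,eps=2.0,absol=False,span=6,edges=(1,1,1,1)):
    lab=cv2.GaussianBlur(im.astype(np.float32),(0,0),0.8)
    def score(q):
        x,y,a=q; u=np.array([np.cos(a),np.sin(a),0]); v=np.array([-np.sin(a),np.cos(a),0]); C=np.array([x,y,z])
        s=0; k=0
        for sgn in (1,-1):
            for pts,n in ((C+np.linspace(-.9*hx,.9*hx,60)[:,None]*u+sgn*hy*v,sgn*v),(C+np.linspace(-.85*hy,.85*hy,40)[:,None]*v+sgn*hx*u,sgn*u)):
                if edges[k]:
                    a1,b1=proj(pts-eps*n,c),proj(pts+eps*n,c)
                    dd=np.array([samp(lab[:,:,i],a1)-samp(lab[:,:,i],b1) for i in range(3)])
                    s+=np.linalg.norm(dd.mean(1))
                k+=1
        return -s
    rs=[minimize(score,[q0[0]+dx,q0[1]+dy,q0[2]],method="Nelder-Mead") for dx in(-span,0,span) for dy in(-span,0,span)]
    b=min(rs,key=lambda r:r.fun); return b.x,b.fun
E
python3 - <<'E'
from fit import *
im=cv2.imread("pics/top0.png"); c=bot.camera_params("top")
for e in (2,4):
    print("plate top",fitrect(im,c,76,80,27,[578,184,np.radians(73.6)],eps=e))
    print("foot",fitrect(im,c,12,105,59,[578,184,np.radians(73.6)],eps=e))
    print("block outer",fitrect(im,c,60,60,50,[550,-198,np.radians(3.4)],eps=e,span=4))
    print("slot",fitrect(im,c,60,31,12,[552,-199,np.radians(3.4)],eps=e,span=4))
im=cv2.imread("pics/side0.png"); c=bot.camera_params("side")
for e in (2,4):
    print("plate side",fitrect(im,c,76,80,27,[578,184,np.radians(73.6)],eps=e))
    print("block outer",fitrect(im,c,60,60,50,[550,-198,np.radians(3.4)],eps=e,span=4))
im=cv2.imread("pics/wrist1.png"); import pickle; c,_=pickle.load(open("w1.pkl","rb"))
print("plate w",fitrect(im,c,76,80,27,[578,184,np.radians(73.6)],eps=2))
print("foot w",fitrect(im,c,12,105,59,[578,184,np.radians(73.6)],eps=2))
E
```

```text
plate top (array([576.74095031, 186.72025112,   1.28394642]), np.float64(-246.6602325439453))
foot (array([584.94008987, 183.54157599,   1.29118781]), np.float64(-152.570556640625))
block outer (array([ 5.45872369e+02, -1.91880532e+02,  6.21541476e-02]), np.float64(-115.69235229492188))
slot (array([ 5.52876997e+02, -1.99558239e+02,  6.33560191e-02]), np.float64(-66.51704406738281))
plate top (array([576.94018928, 186.56051992,   1.28398968]), np.float64(-442.8258056640625))
foot (array([584.98138602, 183.45501481,   1.29058333]), np.float64(-273.43023681640625))
block outer (array([ 5.45800966e+02, -1.92131183e+02,  6.28021299e-02]), np.float64(-203.9185333251953))
slot (array([ 5.54095240e+02, -1.99891678e+02,  6.28342777e-02]), np.float64(-113.42218780517578))
plate side (array([579.71534918, 183.96331371,   1.28370852]), np.float64(-142.8882293701172))
block outer (array([ 5.55068576e+02, -2.01299405e+02,  6.18266377e-02]), np.float64(-121.72344970703125))
plate side (array([579.52906596, 183.93603209,   1.28050547]), np.float64(-265.21624755859375))
block outer (array([ 5.55213136e+02, -2.01076510e+02,  6.87616273e-02]), np.float64(-217.16575622558594))
plate w (array([580.68829068, 184.12248966,   1.28471131]), np.float64(-450.30517578125))
foot w (array([596.7592418 , 205.84039722,   1.29104461]), np.float64(-414.3939514160156))
```

```bash
cat >> h.py <<'E'
import json,os
def cget():
    s=json.load(open("cmd.json")); return np.array(s[0]),Rot.from_quat(s[1])
def cput(p,R): json.dump([list(map(float,p)),R.as_quat().tolist()],open("cmd.json","w"))
def capply(row):  # register typed final row
    p,R=cget(); cput(p+R.apply(np.array(row[:3])*10),R*Rot.from_rotvec(row[3:6]))
def to(p,R,g): 
    p0,R0=cget(); r=cmd(p,R,p0,R0,g); print("row",[float(x) for x in r],"dist",round(float(np.linalg.norm(p-p0))),"ang",round(float(np.linalg.norm(r[3:6])),2)); return r
def st():
    o=bot.get_obs(); p0,R0=cget(); p,R=tp(o)
    print("t",round(o["time"],2),"p",p.round(1),"err",(p-p0).round(1),"angerr",round(float((R0.inv()*R).magnitude()),4),"F",np.round(o["contact_force"],1),"M",np.round(o["ft_torque"],2),"gap",round(o["finger_gap"],1),"q",np.round(o["qpos"],2).tolist()); return o
E
python3 - <<'E'
from h import *
cput([136.881,506.796,231.276],Rot.from_quat([.131508,.9913148,0,0]))
capply([-50.6,-21.6,0,0,0,1.598]); capply([-5.95,.72,11.3,0,.6,-.003]); st(); print(cget()[0])
R=Rpick(.6); d=R.as_matrix()[:,2]; to(C0-45*U+24*d,R,0.1)
E
```

```text
t 2.98 p [559.2 107.8 118.9] err [0.3 0.5 0.6] angerr 0.0018 F [0.3 0.3 0.5] M [-0.45  0.16  0.04] gap 76.6 q [-0.11, 0.31, -0.38, 0.77, 0.59, 1.78]
[558.88811548 107.27248123 118.276     ]
row [0.06, -0.093, 8.533, 0.0018, 0.0, -0.0011, 0.1] dist 85 ang 0.0
```

{"method": "jog_arm", "body": {"increments": [[0.06, -0.09, 4.5, 0, 0, 0, 0.1], [0.06, -0.09, 8.5, 0, 0, 0, 0.1], [0.06, -0.09, 8.5, 0, 0, 0, 0.1], [0.06, -0.09, 8.5, 0, 0, 0, 0.6], [0.06, -0.09, 8.5, 0, 0, 0, 0.6], [0.06, -0.09, 8.5, 0, 0, 0, 0.6], [0.06, -0.09, 8.5, 0, 0, 0, 0.6], [0.06, -0.09, 8.5, 0, 0, 0, 0.6]], "newtons": 40}}

```text
time: 3.98
tool_pos: [572.6, 153.8, 50.0]
eef_rot: [0.765, 0.572, 0.238, -0.176]
contact_force: [-2.3, -0.4, 7.5]
finger_gap: 53.4
```

```bash
python3 - <<'E'
from h import *
capply([.06,-.09,8.5,0,0,0]); st()
im=bot.snapshot("wrist"); cv2.imwrite("pics/wrist2.png",im[:,:,::-1])
E
```

```text
t 3.98 p [572.6 153.8  50. ] err [ 0.8 -0.2  1.6] angerr 0.0025 F [-2.3 -0.4  7.5] M [0.23 0.42 0.38] gap 53.4 q [-0.02, 0.4, -0.46, 0.53, 0.58, 1.89]
```

View pics/wrist2.png

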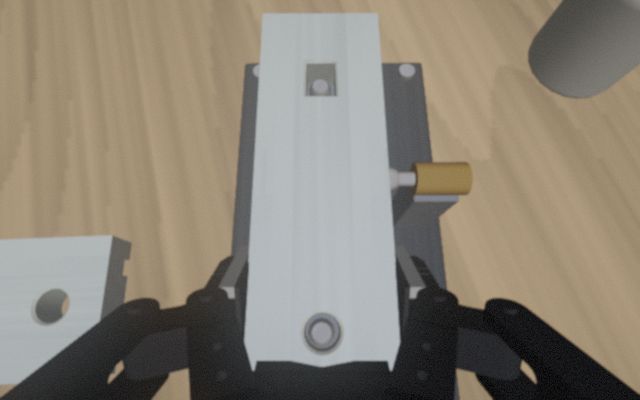

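```bash
python3 - <<'E'
from h import *
p,R=cget()
for dz in (4,8,12,20,30): to(p+[0,0,dz],R,.6)
E
```

```text
row [0.226, 0.0, -0.33, 0.0, 0.0, 0.0, 0.6] dist 4 ang 0.0
row [0.452, 0.001, -0.66, 0.0, 0.0, 0.0, 0.6] dist 8 ang 0.0
row [0.678, 0.001, -0.99, 0.0, 0.0, 0.0, 0.6] dist 12 ang 0.0
row [1.129, 0.002, -1.651, 0.0, 0.0, 0.0, 0.6] dist 20 ang 0.0
row [1.694, 0.003, -2.476, 0.0, 0.0, 0.0, 0.6] dist 30 ang 0.0
```

{"method": "jog_arm", "body": {"increments": [[0, 0, 0, 0, 0, 0, 0.7], [0, 0, 0, 0, 0, 0, 0.7], [0.23, 0, -0.33, 0, 0, 0, 0.7], [0.45, 0, -0.66, 0, 0, 0, 0.7], [0.68, 0, -0.99, 0, 0, 0, 0.7], [1.13, 0, -1.65, 0, 0, 0, 0.7], [1.7, 0, -2.48, 0, 0, 0, 0.7], [1.7, 0, -2.48, 0, 0, 0, 0.7]], "newtons": 110}}

```text
time: 5.03
tool_pos: [572.9, 154.0, 80.0]
eef_rot: [0.765, 0.572, 0.238, -0.176]
contact_force: [0.1, -0.5, -3.0]
finger_gap: 52.5
```

```bash
python3 - <<'E'
from h import *
capply([1.7,0,-2.48,0,0,0]); st()
im=bot.snapshot("wrist"); cv2.imwrite("pics/wrist3.png",im[:,:,::-1])
E
```

```text
t 5.03 p [572.9 154.   80. ] err [ 1.  -0.   1.4] angerr 0.0026 F [ 0.1 -0.5 -3. ] M [-0.94  0.25  0.01] gap 52.5 q [-0.02, 0.36, -0.43, 0.61, 0.58, 1.89]
```

View pics/wrist3.png

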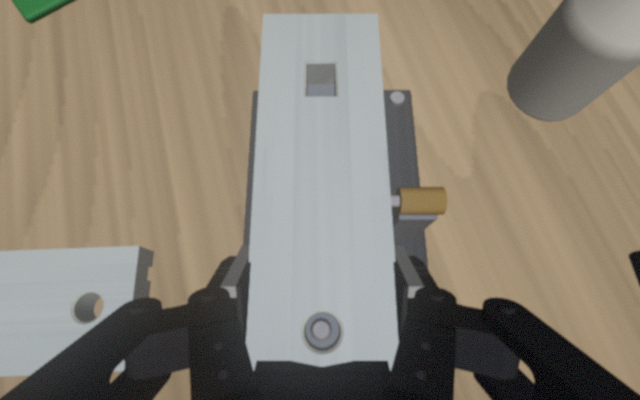

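```bash
cat >> h.py <<'E'
Z=np.array([0,0,1.]); V=np.cross(Z,U)
M0p=np.array([572.6,153.8,50.0]); M0R=Rpick(.6)
Cs=C0-0.8*V*np.sign((C0-M0p)@V)   # centre with jaw-centred y
RP0=Rot.from_matrix(np.stack([U,V,Z],1))
ctA=M0R.inv().apply(Cs-M0p); RtA=M0R.inv()*RP0   # plate in tool (grip A)
S=np.array([557.,-201.2,0]); BA=.063; BY=np.array([np.cos(BA),np.sin(BA),0]); BL=np.cross(Z,BY)
RPS=Rot.from_matrix(np.stack([-Z,-BY,BL],1))
def toolfor(center,Rp,ct,Rt):
    R=Rp*Rt.inv(); return np.array(center)-R.apply(ct),R
E
python3 - <<'E'
from h import *
import kin
print(Cs,ctA)
p0,R0=cget()
to(p0+[0,0,170],R0,.7)
p,R=toolfor(S+[0,0,170],RPS,ctA,RtA); print(p)
r=cmd(p,R,p0,R0,.7); print(r)
for z in (170,97): 
    p,R=toolfor(S+[0,0,z],RPS,ctA,RtA); print([x.round(2).tolist() for x in kin.ik(p,R)])
E
```

```text
[581.53745118 184.13412683  68.        ] [3.62634537e+01 9.24025087e-03 2.99985383e+00]
row [9.599, 0.015, -14.031, 0.0, 0.0, 0.0, 0.7] dist 170 ang 0.0
[ 558.12402809 -219.16487256  201.62336476]
[np.float64(-22.908), np.float64(9.301), np.float64(-30.577), np.float64(-0.0709), np.float64(-1.553), np.float64(-0.3832), 0.7]
[[0.06, 0.39, -0.23, 0.95, -0.97, 1.57]]
[[0.06, 0.48, -0.31, 0.78, -0.97, 1.57]]
```

{"method": "jog_arm", "body": {"increments": [[4.8, 0, -7.0, 0, 0, 0, 0.7], [9.6, 0, -14.0, 0, 0, 0, 0.7], [9.6, 0, -14.0, 0, 0, 0, 0.7], [9.6, 0, -14.0, 0, 0, 0, 0.7], [-22.91, 9.3, -30.58, -0.071, -1.553, -0.383, 0.7], [-22.91, 9.3, -30.58, -0.071, -1.553, -0.383, 0.7], [-22.91, 9.3, -30.58, -0.071, -1.553, -0.383, 0.7], [-22.91, 9.3, -30.58, -0.071, -1.553, -0.383, 0.7], [-22.91, 9.3, -30.58, -0.071, -1.553, -0.383, 0.7], [-22.91, 9.3, -30.58, -0.071, -1.553, -0.383, 0.7], [-22.91, 9.3, -30.58, -0.071, -1.553, -0.383, 0.7], [-22.91, 9.3, -30.58, -0.071, -1.553, -0.383, 0.7], [-22.91, 9.3, -30.58, -0.071, -1.553, -0.383, 0.7], [-22.91, 9.3, -30.58, -0.071, -1.553, -0.383, 0.7], [-22.91, 9.3, -30.58, -0.071, -1.553, -0.383, 0.7]]}}

```text
time: 6.95
tool_pos: [558.1, -219.2, 201.0]
eef_rot: [0.606, 0.645, -0.319, 0.339]
contact_force: [-0.2, 0.6, -3.4]
finger_gap: 52.4
```

```bash
python3 - <<'E'
from h import *
capply([-22.91,9.3,-30.58,-.071,-1.553,-.383]); st()
import pickle
for n in ("wrist","side"):
    c=bot.camera_params(n); im=bot.snapshot(n); cv2.imwrite(f"pics/{n}4.png",im[:,:,::-1]); pickle.dump(c,open(n+"4.pkl","wb"))
im=cv2.imread("pics/side4.png"); cv2.imwrite("pics/side4c.png",cv2.resize(im[100:300,290:490],None,fx=3,fy=3,interpolation=cv2.INTER_CUBIC))
E
```

```text
t 6.95 p [ 558.1 -219.2  201. ] err [ 0.   0.  -0.6] angerr 0.0027 F [-0.2  0.6 -3.4] M [1.3  0.08 0.03] gap 52.4 q [0.06, 0.37, -0.26, 0.94, -0.97, 1.57]
```

View pics/wrist4.png

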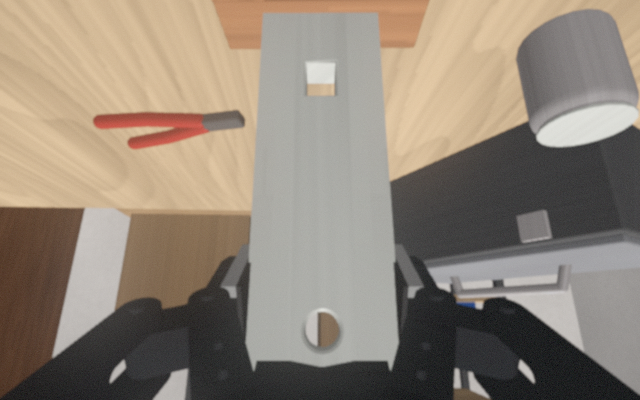

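View pics/side4c.png

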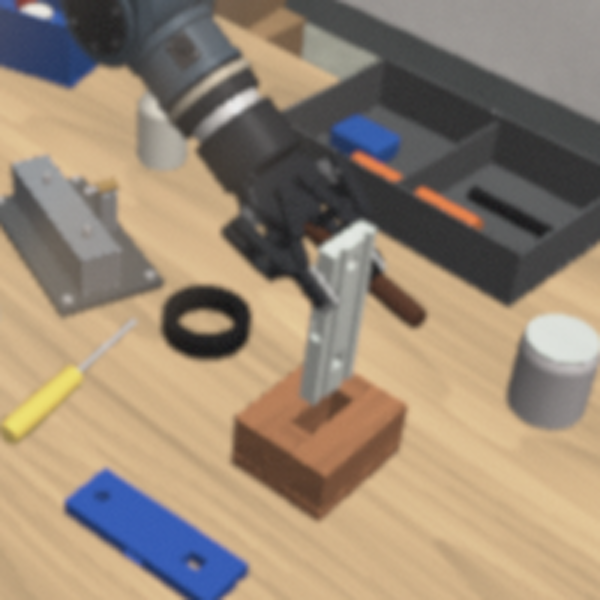

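```bash
python3 - <<'E'
from h import *
import pickle
c=pickle.load(open("wrist4.pkl","rb"))
for s in (1,-1): 
  for z in (60,0): print(s,z,proj(S+s*60*BY-50*BL+[0,0,z],c))
im=cv2.imread("pics/wrist4.png"); cv2.imwrite("pics/wrist4c.png",cv2.resize(im[:70,190:450],None,fx=3,fy=3,interpolation=cv2.INTER_CUBIC))
c=pickle.load(open("side4.pkl","rb")); im=cv2.imread("pics/side4.png")
s=S+[0,0,60]; pts=[s+a*31*BY+b*12*BL for a,b in ((1,1),(1,-1),(-1,-1),(-1,1))]
big=cv2.resize(im,None,fx=4,fy=4,interpolation=cv2.INTER_CUBIC)
cv2.polylines(big,[np.int32(proj(np.array(pts),c)*4+1.5)],True,(0,0,255),1)
pts=[s+a*60*BY+b*50*BL for a,b in ((1,1),(1,-1),(-1,-1),(-1,1))]
cv2.polylines(big,[np.int32(proj(np.array(pts),c)*4+1.5)],True,(0,255,0),1)
pc=S+[0,0,90]; pts=[pc+a*27*BY+b*8*BL for a,b in ((1,1),(1,-1),(-1,-1),(-1,1))]
cv2.polylines(big,[np.int32(proj(np.array(pts),c)*4+1.5)],True,(255,0,0),1)
cv2.imwrite("pics/side4d.png",big[4*200:4*290,4*355:4*435])
E
```

```text
1 60 [413.94343767  50.6970857 ]
1 0 [407.0028962  -19.48541927]
-1 60 [228.86111925  50.76266326]
-1 0 [235.9479733 -19.3796919]
```

View pics/side4d.png

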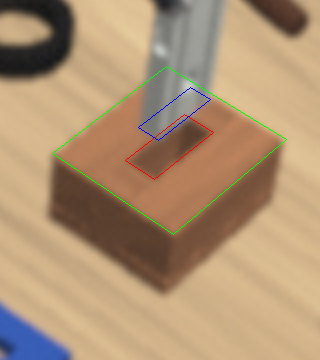

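View pics/wrist4c.png

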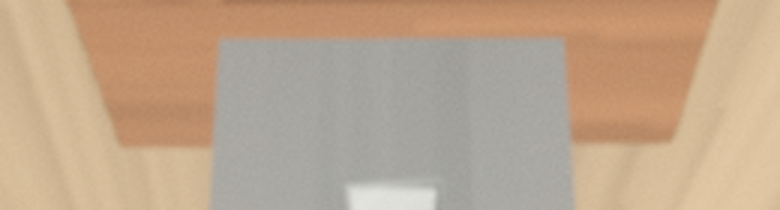

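```bash
python3 - <<'E'
from h import *
import pickle
c=pickle.load(open("wrist4.pkl","rb"))
for k in (0,1,2,4): print(k,proj(S+60*BY-(50-k)*BL+[0,0,60],c), proj(S+k*BY+60*BY-(50)*BL+[0,0,60],c))
p,R=cget()
for dz in (20,40,50,60,70,74,76): to(p-[0,0,dz],R,.7)
print(R.inv().apply(BL))
E
```

```text
0 [413.94343767  50.6970857 ] [413.94343767  50.6970857 ]
1 [414.3229328   49.60816517] [415.48687284  50.69653884]
2 [414.70557947  48.51020166] [417.03032592  50.69599197]
4 [415.48048574  46.28669133] [420.11728579  50.69489821]
row [1.651, -0.0, 1.129, 0.0, 0.0, 0.0, 0.7] dist 20 ang 0.0
row [3.301, -0.001, 2.259, 0.0, 0.0, 0.0, 0.7] dist 40 ang 0.0
row [4.127, -0.001, 2.823, 0.0, 0.0, 0.0, 0.7] dist 50 ang 0.0
row [4.952, -0.001, 3.388, 0.0, 0.0, 0.0, 0.7] dist 60 ang 0.0
row [5.777, -0.001, 3.953, 0.0, 0.0, 0.0, 0.7] dist 70 ang 0.0
row [6.107, -0.001, 4.178, 0.0, 0.0, 0.0, 0.7] dist 74 ang 0.0
row [6.272, -0.001, 4.291, 0.0, 0.0, 0.0, 0.7] dist 76 ang 0.0
[ 5.64653292e-01 -1.30194406e-04 -8.25328203e-01]
```

{"method": "jog_arm", "body": {"increments": [[0.9, 0, 0.5, 0, 0, 0, 0.7], [1.71, 0, 1.05, 0, 0, 0, 0.7], [2.5, 0, 1.6, 0, 0, 0, 0.7], [3.36, 0, 2.18, 0, 0, 0, 0.7], [4.18, 0, 2.74, 0, 0, 0, 0.7], [4.18, 0, 2.74, 0, 0, 0, 0.7]]}}

```text
time: 7.8
tool_pos: [557.6, -218.2, 150.7]
eef_rot: [0.605, 0.645, -0.32, 0.34]
contact_force: [-0.1, -1.1, -3.8]
finger_gap: 52.2
```

```bash
python3 - <<'E'
from h import *
capply([4.18,0,2.74,0,0,0]); st(); p,R=cget()
for dz in (15,20,25): to(p-[0,0,dz],R,.7)
E
```

```text
t 7.8 p [ 557.6 -218.2  150.7] err [-0.5 -0.  -1. ] angerr 0.0018 F [-0.1 -1.1 -3.8] M [ 1.27  0.07 -0.06] gap 52.2 q [0.06, 0.43, -0.33, 0.82, -0.97, 1.57]
row [1.238, -0.0, 0.847, 0.0, 0.0, 0.0, 0.7] dist 15 ang 0.0
row [1.651, -0.0, 1.129, 0.0, 0.0, 0.0, 0.7] dist 20 ang 0.0
row [2.063, -0.0, 1.412, 0.0, 0.0, 0.0, 0.7] dist 25 ang 0.0
```

{"method": "jog_arm", "body": {"increments": [[0.83, 0, 0.56, 0, 0, 0, 0.7], [1.5, 0, 1.02, 0, 0, 0, 0.7], [1.73, 0, 1.19, 0, 0, 0, 0.7], [1.9, 0, 1.3, 0, 0, 0, 0.7], [1.98, 0, 1.36, 0, 0, 0, 0.7], [1.98, 0, 1.36, 0, 0, 0, 0.7]]}}

```text
time: 8.55
tool_pos: [558.1, -218.3, 127.8]
eef_rot: [0.606, 0.645, -0.319, 0.34]
contact_force: [-0.4, 0.2, -3.1]
finger_gap: 52.6
```

```bash
python3 - <<'E'
from h import *
capply([1.98,0,1.36,0,0,0]); st()
E
```

```text
t 8.55 p [ 558.1 -218.3  127.8] err [ 0.1 -0.   0.2] angerr 0.0002 F [-0.4  0.2 -3.1] M [ 1.22  0.02 -0.02] gap 52.6 q [0.06, 0.46, -0.35, 0.76, -0.97, 1.57]
```

{"method": "jog_arm", "body": {"increments": [[0.08, 0, 0.06, 0, 0, 0, 0.7], [0.16, 0, 0.11, 0, 0, 0, 0.7], [0.21, 0, 0.14, 0, 0, 0, 0.7], [0.21, 0, 0.14, 0, 0, 0, 0.7]]}}

```text
time: 9.05
tool_pos: [558.3, -218.7, 127.1]
eef_rot: [0.605, 0.644, -0.32, 0.342]
contact_force: [-5.5, 3.1, 9.9]
finger_gap: 52.2
```

```bash
python3 - <<'E'
from h import *
capply([.21,0,.14,0,0,0]); st()
E
```

```text
t 9.05 p [ 558.3 -218.7  127.1] err [ 0.2 -0.5  2. ] angerr 0.0034 F [-5.5  3.1  9.9] M [-0.38  0.62 -0.61] gap 52.2 q [0.06, 0.46, -0.36, 0.76, -0.97, 1.57]
```

```bash
cat > b.py <<'E'
from h import *
import kin
P=lambda de:(np.cos(de)*BL-np.sin(de)*Z)
def poseB(de,back=0,zg=140,dep=24):
    d=P(de); R=kin.frame(BY,d); return S+1.0*BL+[0,0,zg]+(dep-back)*d,R
if __name__=="__main__":
  for de in (.6,.65,.7,.75):
    for bk in (0,80):
        p,R=poseB(de,bk); print(de,bk,p.round(0),[x.round(2).tolist() for x in kin.ik(p,R)])
    # place pose
    y=V; d=np.sin(de)*U-np.cos(de)*Z; R=kin.frame(y,d); p=Cs-45*U+24*d
    print(" place",[x.round(2).tolist() for x in kin.ik(p,R)],[x.round(2).tolist() for x in kin.ik(p+[0,0,100],R)])
  p,R=cget(); d=R.as_matrix()[:,2]; to(p+[0,0,1.5],R,.1); to(p+[0,0,1.5]-90*d,R,.1)
E
python3 b.py
```

```text
0.6 0 [ 556. -180.  126.] [[-0.65, 1.1, 0.81, 2.04, 0.68, 0.58]]
0.6 80 [ 560. -246.  172.] []
 place [[-0.02, 0.4, -0.47, 0.53, 0.58, -1.26]] [[-0.02, 0.27, -0.35, 0.78, 0.58, -1.26]]
0.65 0 [ 556. -181.  125.] [[-0.64, 1.05, 0.74, 1.97, 0.65, 0.62]]
0.65 80 [ 560. -245.  174.] []
 place [[-0.04, 0.41, -0.48, 0.5, 0.63, -1.27]] [[-0.04, 0.28, -0.37, 0.75, 0.63, -1.27]]
0.7 0 [ 556. -182.  125.] [[-0.63, 0.99, 0.68, 1.9, 0.63, 0.66]]
0.7 80 [ 560. -243.  176.] [[-0.69, 1.09, 1.01, 2.17, 0.59, 0.6]]
 place [[-0.07, 0.42, -0.5, 0.47, 0.68, -1.28]] [[-0.07, 0.28, -0.38, 0.72, 0.68, -1.28]]
0.75 0 [ 556. -183.  124.] [[-0.62, 0.95, 0.62, 1.84, 0.6, 0.7]]
0.75 80 [ 560. -241.  178.] [[-0.68, 1.03, 0.92, 2.09, 0.57, 0.64]]
 place [[-0.09, 0.43, -0.51, 0.44, 0.73, -1.3]] [[-0.09, 0.29, -0.4, 0.7, 0.73, -1.3]]
row [-0.124, 0.0, -0.085, 0.0, 0.0, 0.0, 0.1] dist 2 ang 0.0
row [-0.124, 0.0, -9.085, 0.0, 0.0, 0.0, 0.1] dist 91 ang 0.0
```

{"method": "jog_arm", "body": {"increments": [[-0.12, 0, -0.08, 0, 0, 0, 0.7], [-0.12, 0, -0.08, 0, 0, 0, 0.3], [-0.12, 0, -0.08, 0, 0, 0, 0.1], [-0.12, 0, -0.08, 0, 0, 0, 0.1], [-0.12, 0, -0.08, 0, 0, 0, 0.1], [-0.12, 0, -2.5, 0, 0, 0, 0.1], [-0.12, 0, -6, 0, 0, 0, 0.1], [-0.12, 0, -9, 0, 0, 0, 0.1]]}}

```text
time: 10.05
tool_pos: [553.3, -144.1, 177.7]
eef_rot: [0.606, 0.645, -0.319, 0.34]
contact_force: [0.2, 0.6, -0.0]
finger_gap: 77.0
```

```bash
python3 - <<'E'
from b import *
import pickle
capply([-.12,0,-9,0,0,0]); st()
for n in ("wrist","side"):
    c=bot.camera_params(n); im=bot.snapshot(n); cv2.imwrite(f"pics/{n}5.png",im[:,:,::-1]); pickle.dump(c,open(n+"5.pkl","wb"))
im=cv2.imread("pics/side5.png"); cv2.imwrite("pics/side5c.png",cv2.resize(im[140:290,330:480],None,fx=4,fy=4,interpolation=cv2.INTER_CUBIC))
E
```

```text
t 10.05 p [ 553.3 -144.1  177.7] err [-0.1  0.7  0.7] angerr 0.0004 F [ 0.2  0.6 -0. ] M [0.77 0.   0.07] gap 77.0 q [0.2, 0.45, -0.22, 1.1, -0.96, 1.81]
```

View pics/wrist5.png

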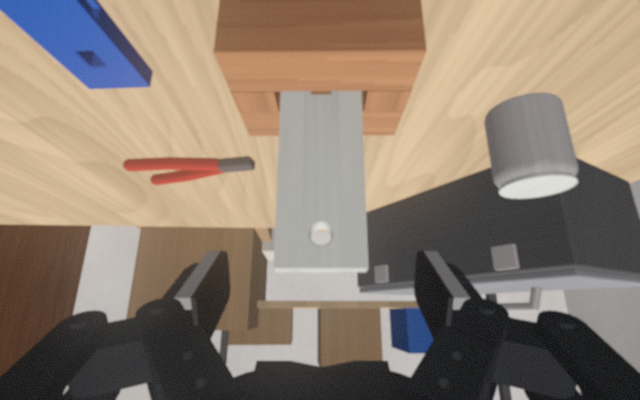

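View pics/side5c.png

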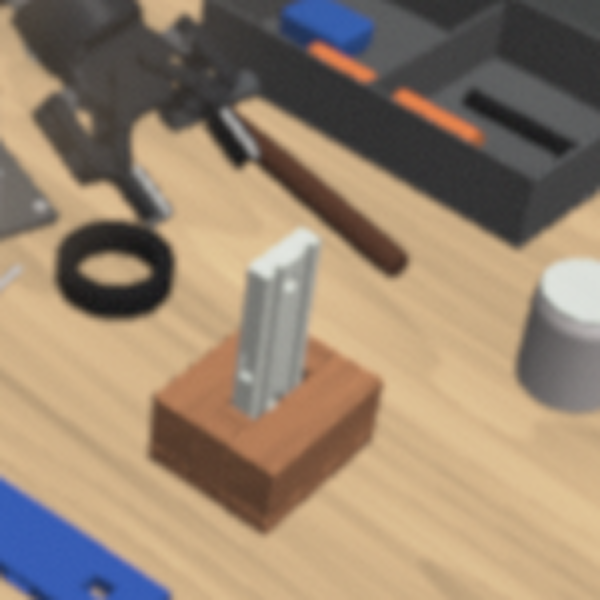

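```bash
python3 - <<'E'
from b import *
import pickle
c=pickle.load(open("wrist5.pkl","rb")); cs=pickle.load(open("side5.pkl","rb"))
C=S+1.0*BL+[0,0,95]
im=cv2.imread("pics/wrist5.png"); big=cv2.resize(im,None,fx=3,fy=3,interpolation=cv2.INTER_CUBIC)
def poly(big,pts,c,k,col): cv2.polylines(big,[np.int32(proj(np.array(pts),c)*k+(k-1)/2)],True,col,1)
for lean,col in ((0,(0,0,255)),):
    poly(big,[C+a*27*BY+8*BL+b*Z for a,b in((1,80),(-1,80),(-1,-35),(1,-35))],c,3,col)
    poly(big,[C+8*BL+60*Z+6.5*(np.cos(t)*BY+np.sin(t)*Z) for t in np.linspace(0,6.28,30)],c,3,col)
cv2.imwrite("pics/wrist5d.png",big[80*3:280*3,230*3:410*3])
im=cv2.imread("pics/side5.png"); big=cv2.resize(im,None,fx=5,fy=5,interpolation=cv2.INTER_CUBIC)
poly(big,[C+a*27*BY+b*8*BL+80*Z for a,b in((1,1),(-1,1),(-1,-1),(1,-1))],cs,5,(0,0,255))
poly(big,[C+a*27*BY-8*BL+b*Z for a,b in((1,80),(-1,80),(-1,-35),(1,-35))],cs,5,(0,255,0))
cv2.imwrite("pics/side5d.png",big[190*5:260*5,370*5:430*5])
E
```

```text
(no output)
```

View pics/wrist5d.png

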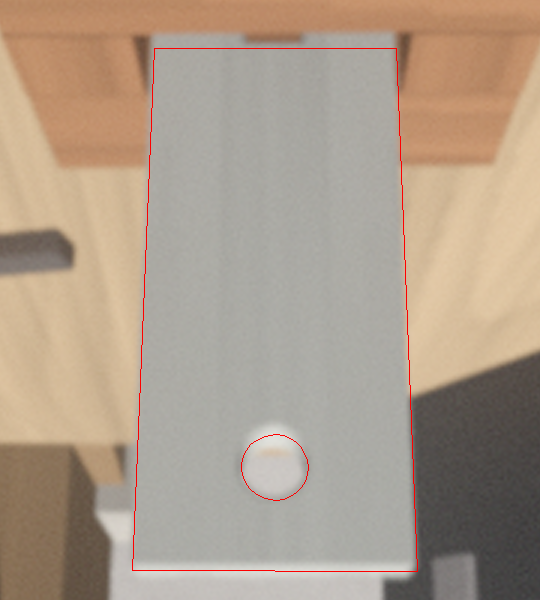

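View pics/side5d.png

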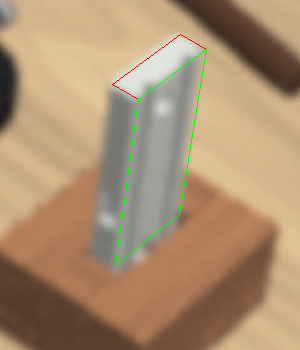

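```bash
cat > path.py <<'E'
from b import *
from scipy.spatial.transform import Slerp
def check(p0,R0,p1,R1,n=6,q=None):
    sl=Slerp([0,1],Rot.concatenate([R0,R1]))
    for t in np.linspace(0,1,n):
        s=kin.ik(p0+(p1-p0)*t,sl(t),q0=q,n=0 if q is not None else 20)
        print(round(t,2),(p0+(p1-p0)*t).round(0),s[0].round(2).tolist() if s else None)
        if s: q=s[0]
    return q
E
python3 - <<'E'
from path import *
p0,R0=cget(); q=bot.get_obs()["qpos"]
a=p0+[0,0,110]
q=check(p0,R0,a,R0,3,q)
pb,Rb=poseB(.8,100); pb=pb+[0,0,40]
q=check(a,R0,pb,Rb,9,q)
pc,_=poseB(.8,100); q=check(pb,Rb,pc,Rb,2,q); pd,_=poseB(.8,0); check(pc,Rb,pd,Rb,4,q)
to(a,R0,.1); to(pb,Rb,.1)
E
```

```text
0.0 [ 553. -145.  177.] [0.2, 0.5, -0.13, 1.14, -0.96, 1.81]
0.5 [ 553. -145.  232.] [0.2, 0.45, -0.06, 1.26, -0.96, 1.81]
1.0 [ 553. -145.  287.] [0.2, 0.4, 0.02, 1.38, -0.96, 1.81]
0.0 [ 553. -145.  287.] [0.2, 0.4, 0.02, 1.38, -0.96, 1.81]
0.12 [ 554. -158.  280.] [0.09, 0.3, -0.01, 1.29, -0.75, 1.61]
0.25 [ 555. -172.  274.] [-0.03, 0.25, 0.0, 1.27, -0.53, 1.46]
0.38 [ 556. -185.  267.] [-0.16, 0.25, 0.06, 1.3, -0.31, 1.33]
0.5 [ 557. -199.  261.] [-0.29, 0.31, 0.15, 1.38, -0.09, 1.21]
0.62 [ 558. -212.  254.] [-0.42, 0.41, 0.29, 1.5, 0.1, 1.09]
0.75 [ 559. -226.  248.] [-0.52, 0.56, 0.46, 1.67, 0.28, 0.96]
0.88 [ 559. -240.  241.] [-0.61, 0.74, 0.69, 1.89, 0.42, 0.82]
1.0 [ 560. -253.  235.] [-0.68, 0.99, 1.03, 2.19, 0.54, 0.66]
0.0 [ 560. -253.  235.] [-0.68, 0.99, 1.03, 2.19, 0.54, 0.66]
1.0 [ 560. -253.  195.] [-0.68, 0.99, 0.93, 2.09, 0.54, 0.66]
0.0 [ 560. -253.  195.] [-0.68, 0.99, 0.93, 2.09, 0.54, 0.66]
0.33 [ 559. -230.  171.] [-0.66, 0.95, 0.79, 1.98, 0.55, 0.68]
0.67 [ 557. -207.  147.] [-0.63, 0.92, 0.67, 1.87, 0.56, 0.71]
1.0 [ 556. -184.  123.] [-0.61, 0.9, 0.56, 1.78, 0.58, 0.73]
row [-9.079, 0.001, -6.211, 0.0, 0.0, 0.0, 0.1] dist 110 ang 0.0
row [-10.879, 0.004, 5.702, 0.0001, 1.7416, -0.0002, 0.1] dist 123 ang 1.74
```

{"method": "jog_arm", "body": {"increments": [[-4.5, 0, -3.1, 0, 0, 0, 0.1], [-9.1, 0, -6.2, 0, 0, 0, 0.1], [-10.88, 0, 5.7, 0, 1.742, 0, 0.1], [-10.88, 0, 5.7, 0, 1.742, 0, 0.1], [-10.88, 0, 5.7, 0, 1.742, 0, 0.1], [-10.88, 0, 5.7, 0, 1.742, 0, 0.1], [-10.88, 0, 5.7, 0, 1.742, 0, 0.1], [-10.88, 0, 5.7, 0, 1.742, 0, 0.1], [-10.88, 0, 5.7, 0, 1.742, 0, 0.1], [-10.88, 0, 5.7, 0, 1.742, 0, 0.1], [-10.88, 0, 5.7, 0, 1.742, 0, 0.1], [-10.88, 0, 5.7, 0, 1.742, 0, 0.1], [-10.88, 0, 5.7, 0, 1.742, 0, 0.1]]}}

```text
time: 11.78
tool_pos: [559.8, -254.9, 231.4]
eef_rot: [0.635, 0.674, 0.257, -0.275]
contact_force: [-0.4, -0.6, 0.2]
finger_gap: 76.7
```

```bash
python3 - <<'E'
from b import *
import pickle
capply([-10.88,0,5.7,0,1.742,0]); st()
for n in ("wrist",):
    c=bot.camera_params(n); im=bot.snapshot(n); cv2.imwrite(f"pics/{n}6.png",im[:,:,::-1]); pickle.dump(c,open(n+"6.pkl","wb"))
C=S+1.0*BL+[0,0,95]
big=cv2.imread("pics/wrist6.png")
def poly(big,pts,c,k,col): cv2.polylines(big,[np.int32(proj(np.array(pts),c)*k+(k-1)/2)],True,col,1)
poly(big,[C+a*27*BY-8*BL+b*Z for a,b in((1,80),(-1,80),(-1,-35),(1,-35))],c,1,(0,0,255))
cv2.imwrite("pics/wrist6d.png",big)
pc,R=poseB(.8,60); to(pc,R,.1);pc,R=poseB(.8,0); to(pc,R,.1)
E
```

```text
t 11.78 p [ 559.8 -254.9  231.4] err [-0.4 -1.8 -3.1] angerr 0.0033 F [-0.4 -0.6  0.2] M [-0.63 -0.01 -0.02] gap 76.7 q [-0.69, 0.83, 0.72, 2.05, 0.54, 0.66]
row [-2.792, 0.003, 6.869, 0.0002, -0.0004, -0.0, 0.1] dist 74 ang 0.0
row [-2.795, 0.002, 12.869, 0.0002, -0.0004, -0.0, 0.1] dist 132 ang 0.0
```

View pics/wrist6d.png

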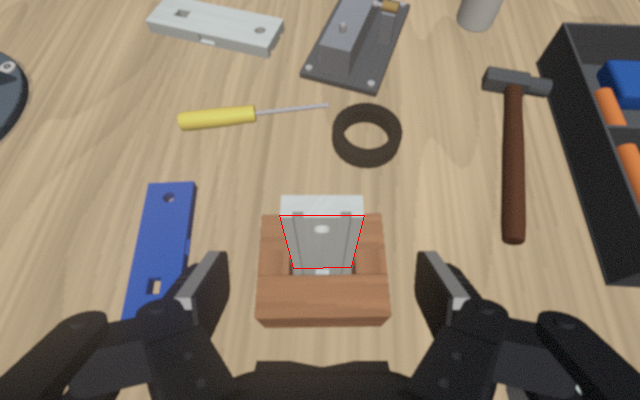

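{"method": "jog_arm", "body": {"increments": [[-1.4, 0, 3.4, 0, 0, 0, 0.1], [-2.8, 0, 6.9, 0, 0, 0, 0.1], [-2.8, 0, 9.9, 0, 0, 0, 0.1], [-2.8, 0, 12.3, 0, 0, 0, 0.1], [-2.8, 0, 12.9, 0, 0, 0, 0.1], [-2.8, 0, 12.9, 0, 0, 0, 0.1]]}}

```text
time: 12.58
tool_pos: [556.1, -183.2, 123.8]
eef_rot: [0.634, 0.676, 0.257, -0.273]
contact_force: [0.2, 0.0, 0.2]
finger_gap: 76.6
```

```bash
python3 - <<'E'
from b import *
capply([-2.8,0,12.9,0,0,0]); st()
E
```

```text
t 12.57 p [ 556.1 -183.2  123.8] err [0.2 0.1 1.2] angerr 0.0028 F [0.2 0.  0.2] M [-0.62 -0.04  0.05] gap 76.6 q [-0.61, 0.76, 0.33, 1.67, 0.58, 0.73]
```

{"method": "jog_arm", "body": {"increments": [[0, 0, 0, 0, 0, 0, 0.7], [0, 0, 0, 0, 0, 0, 0.7], [0, 0, 0, 0, 0, 0, 0.7], [0, 0, 0, 0, 0, 0, 0.7], [0, 0, 0, 0, 0, 0, 0.7]], "newtons": 50}}

```text
time: 13.2
tool_pos: [556.1, -184.1, 123.4]
eef_rot: [0.635, 0.675, 0.258, -0.273]
contact_force: [-2.3, -0.8, 6.1]
finger_gap: 53.1
```

```bash
python3 - <<'E'
from b import *
import pickle
st()
n="wrist"
c=bot.camera_params(n); im=bot.snapshot(n); cv2.imwrite(f"pics/{n}7.png",im[:,:,::-1]); pickle.dump((c,bot.get_obs()),open(n+"7.pkl","wb"))
C=S+1.0*BL+[0,0,95]
big=cv2.imread("pics/wrist7.png")
def poly(big,pts,c,k,col): cv2.polylines(big,[np.int32(proj(np.array(pts),c)*k+(k-1)/2)],True,col,1)
poly(big,[C+a*27*BY-8*BL+b*Z for a,b in((1,80),(-1,80),(-1,-35),(1,-35))],c,1,(0,0,255))
poly(big,[C-8*BL+60*Z+6.5*(np.cos(t)*BY+np.sin(t)*Z) for t in np.linspace(0,6.28,30)],c,1,(0,0,255))
cv2.imwrite("pics/wrist7d.png",big)
E
```

```text
t 13.2 p [ 556.1 -184.1  123.4] err [ 0.3 -0.7  0.9] angerr 0.0017 F [-2.3 -0.8  6.1] M [-0.14  0.07  0.16] gap 53.1 q [-0.61, 0.77, 0.33, 1.68, 0.58, 0.73]
```

View pics/wrist7d.png

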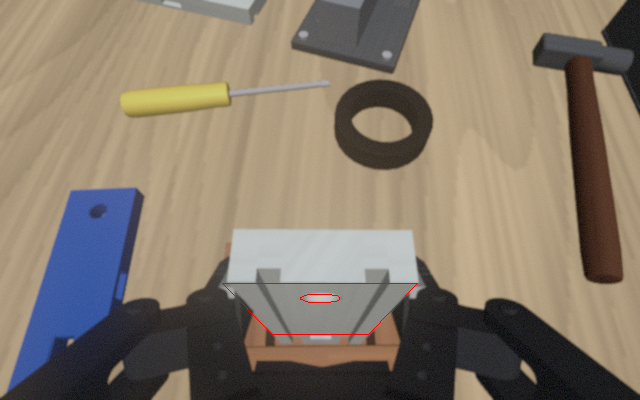

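```bash
python3 - <<'E'
from b import *
import pickle
c,o=pickle.load(open("wrist7.pkl","rb"))
im=cv2.imread("pics/wrist7.png"); big=cv2.resize(im,None,fx=3,fy=3,interpolation=cv2.INTER_CUBIC)
C=S+1.0*BL+[0,0,95]
def poly(big,pts,c,k,col): cv2.polylines(big,[np.int32(proj(np.array(pts),c)*k+(k-1)/2)],True,col,1)
poly(big,[C+a*27*BY+b*8*BL+80*Z for a,b in((1,1),(-1,1),(-1,-1),(1,-1))],c,3,(0,255,0))
cv2.imwrite("pics/wrist7e.png",big[215*3:365*3,200*3:440*3])
print(np.linalg.norm(-np.array(c["R"]).T@c["t"]-C-80*Z))
E
```

```text
103.66374904866406
```

View pics/wrist7e.png

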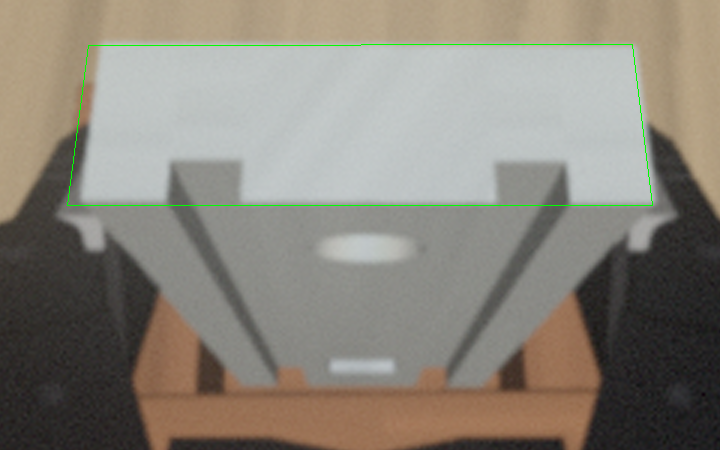

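```bash
cat >> b.py <<'E'
MBp=np.array([556.1,-184.1,123.4]); MBR=Rot.from_quat([.635,.675,.258,-.273])
E
python3 - <<'E'
import pickle
from path import *
o=pickle.load(open("wrist7.pkl","rb"))[1]; p,R=tp(o); print(p,R.as_quat(),cget()[1].as_quat(),poseB(.8)[1].as_quat())
Rm=cget()[1]
C=S+1.0*BL+[0,0,95.]; ct=Rm.inv().apply(C-p); print("ct raw",ct); ct[1]=0
Rt=Rm.inv()*RPS
json.dump([ct.tolist(),Rt.as_quat().tolist()],open("gripB.json","w"))
CF=Cs+.3*U; RPF=Rot.from_matrix(np.stack([U,-V,-Z],1))
p0,R0=cget(); q=np.array(o["qpos"])
a=p0+[0,0,150]; q=check(p0,R0,a,R0,3,q)
pt,Rf=toolfor(CF+[0,0,130],RPF,ct,Rt); print(pt,(R0.inv()*Rf).as_rotvec())
q=check(a,R0,pt,Rf,10,q)
pt2,_=toolfor(CF,RPF,ct,Rt); check(pt,Rf,pt2,Rf,3,q)
to(a,R0,.7); to(pt,Rf,.7)
from scipy.spatial.transform import Slerp
sl=Slerp([0,1],Rot.concatenate([R0,Rf]))
for t in np.linspace(0,1,8):
    Rr=sl(t); pp=a+(pt-a)*t; cc=pp+Rr.apply(ct); xp=(Rr*Rt).apply([1,0,0]); print(round(t,2),"bend",(cc+80*xp).round(0),"aend",(cc-80*xp).round(0))
E
```

```text
[ 556.14482591 -184.04669659  123.47772529] [ 0.63450619  0.67539098  0.25785605 -0.27342127] [ 0.63424994  0.67546914  0.25751275 -0.2741453 ] [ 0.63427798  0.67555125  0.25731747 -0.27406144]
ct raw [-31.44635387  -0.22807804   9.14748918]
0.0 [ 556. -183.  123.] [-0.61, 0.9, 0.56, 1.78, 0.58, 0.73]
0.5 [ 556. -183.  198.] [-0.61, 0.86, 0.66, 1.92, 0.58, 0.73]
1.0 [ 556. -183.  273.] [-0.61, 0.84, 0.8, 2.08, 0.58, 0.73]
[573.58326618 157.10241457 181.82685603] [-0.0407427  -0.35785913 -2.87278787]
0.0 [ 556. -183.  273.] [-0.61, 0.84, 0.8, 2.08, 0.58, 0.73]
0.11 [ 558. -146.  262.] [-0.55, 0.73, 0.62, 1.93, 0.58, 0.5]
0.22 [ 560. -108.  252.] [-0.5, 0.64, 0.45, 1.77, 0.6, 0.26]
0.33 [562. -70. 242.] [-0.44, 0.55, 0.3, 1.62, 0.62, 0.04]
0.44 [564. -32. 232.] [-0.39, 0.47, 0.16, 1.47, 0.64, -0.19]
0.56 [566.   6. 222.] [-0.33, 0.4, 0.03, 1.32, 0.66, -0.41]
0.67 [568.  44. 212.] [-0.27, 0.34, -0.1, 1.17, 0.69, -0.63]
0.78 [570.  81. 202.] [-0.22, 0.3, -0.21, 1.03, 0.72, -0.86]
0.89 [572. 119. 192.] [-0.16, 0.27, -0.3, 0.88, 0.75, -1.08]
1.0 [574. 157. 182.] [-0.1, 0.26, -0.38, 0.75, 0.78, -1.31]
0.0 [574. 157. 182.] [-0.1, 0.26, -0.38, 0.75, 0.78, -1.31]
0.5 [574. 157. 117.] [-0.1, 0.35, -0.46, 0.58, 0.78, -1.31]
1.0 [574. 157.  52.] [-0.1, 0.45, -0.53, 0.42, 0.78, -1.31]
row [10.455, 0.002, -10.756, 0.0, 0.0, 0.0, 0.7] dist 150 ang 0.0
row [28.417, 3.909, 19.352, -0.0407, -0.3579, -2.8728, 0.7] dist 346 ang 2.9
0.0 bend [ 557. -199.  164.] aend [ 557. -199.  324.]
0.14 bend [ 595. -149.  157.] aend [ 549. -150.  310.]
0.29 bend [628. -88. 160.] aend [ 542. -104.  294.]
0.43 bend [651. -19. 170.] aend [537. -61. 275.]
0.57 bend [659.  54. 183.] aend [537. -19. 255.]
0.71 bend [653. 128. 194.] aend [540.  22. 234.]
0.86 bend [633. 198. 200.] aend [548.  64. 215.]
1.0 bend [604. 261. 198.] aend [559. 108. 198.]
```

{"method": "jog_arm", "body": {"increments": [[0, 0, 0, 0, 0, 0, 0.75], [0, 0, 0, 0, 0, 0, 0.75], [1.05, 0, -1.08, 0, 0, 0, 0.75], [3.4, 0, -3.5, 0, 0, 0, 0.75], [6.9, 0, -7.1, 0, 0, 0, 0.75], [10.45, 0, -10.75, 0, 0, 0, 0.75], [10.45, 0, -10.75, 0, 0, 0, 0.75]], "newtons": 110}}

```text
time: 14.12
tool_pos: [556.5, -183.9, 276.6]
eef_rot: [0.634, 0.677, 0.258, -0.271]
contact_force: [0.4, -0.1, -4.2]
finger_gap: 52.9
```

```bash
python3 - <<'E'
from b import *
capply([10.45,0,-10.75,0,0,0]); st()
ct,Rt=json.load(open("gripB.json")); ct=np.array(ct); Rt=Rot.from_quat(Rt)
CF=Cs+.3*U; RPF=Rot.from_matrix(np.stack([U,-V,-Z],1)); pt,Rf=toolfor(CF+[0,0,130],RPF,ct,Rt); to(pt,Rf,.75)
n="wrist"; im=bot.snapshot(n); cv2.imwrite(f"pics/{n}8.png",im[:,:,::-1])
E
```

```text
t 14.12 p [ 556.5 -183.9  276.6] err [ 0.6 -0.6  4.1] angerr 0.0069 F [ 0.4 -0.1 -4.2] M [-1.17 -0.08 -0.02] gap 52.9 q [-0.61, 0.7, 0.59, 2.0, 0.58, 0.73]
row [17.967, 3.909, 30.102, -0.0407, -0.3579, -2.8728, 0.75] dist 353 ang 2.9
```

View pics/wrist8.png

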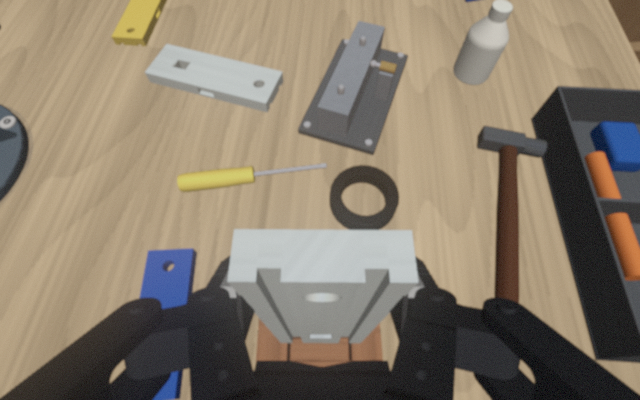

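{"method": "jog_arm", "body": {"increments": [[17.97, 3.91, 30.1, -0.041, -0.358, -2.873, 0.75], [17.97, 3.91, 30.1, -0.041, -0.358, -2.873, 0.75], [17.97, 3.91, 30.1, -0.041, -0.358, -2.873, 0.75], [17.97, 3.91, 30.1, -0.041, -0.358, -2.873, 0.75], [17.97, 3.91, 30.1, -0.041, -0.358, -2.873, 0.75], [17.97, 3.91, 30.1, -0.041, -0.358, -2.873, 0.75], [17.97, 3.91, 30.1, -0.041, -0.358, -2.873, 0.75], [17.97, 3.91, 30.1, -0.041, -0.358, -2.873, 0.75], [17.97, 3.91, 30.1, -0.041, -0.358, -2.873, 0.75], [17.97, 3.91, 30.1, -0.041, -0.358, -2.873, 0.75], [17.97, 3.91, 30.1, -0.041, -0.358, -2.873, 0.75], [17.97, 3.91, 30.1, -0.041, -0.358, -2.873, 0.75], [17.97, 3.91, 30.1, -0.041, -0.358, -2.873, 0.75], [17.97, 3.91, 30.1, -0.041, -0.358, -2.873, 0.75], [17.97, 3.91, 30.1, -0.041, -0.358, -2.873, 0.75], [17.97, 3.91, 30.1, -0.041, -0.358, -2.873, 0.75], [17.97, 3.91, 30.1, -0.041, -0.358, -2.873, 0.75], [17.97, 3.91, 30.1, -0.041, -0.358, -2.873, 0.75]]}}

```text
time: 16.42
tool_pos: [573.2, 157.0, 181.1]
eef_rot: [-0.551, 0.738, 0.234, 0.311]
contact_force: [-0.1, 1.2, -3.3]
finger_gap: 52.6
```

```bash
python3 - <<'E'
from b import *
import pickle
capply([17.97,3.91,30.1,-.041,-.358,-2.873]); st()
ct,Rt=json.load(open("gripB.json")); ct=np.array(ct); Rt=Rot.from_quat(Rt)
p,R=tp(); Rp=R*Rt; print("plate centre by fk",p+R.apply(ct),"target",Cs+.3*U+[0,0,130]); print("axes",Rp.as_matrix().round(4).tolist()); print("want U",U,"-V",-V)
for n in ("wrist","side"):
    c=bot.camera_params(n); im=bot.snapshot(n); cv2.imwrite(f"pics/{n}9.png",im[:,:,::-1]); pickle.dump(c,open(n+"9.pkl","wb"))
im=cv2.imread("pics/side9.png"); cv2.imwrite("pics/side9c.png",cv2.resize(im[60:260,230:430],None,fx=3,fy=3,interpolation=cv2.INTER_CUBIC))
E
```

```text
t 16.43 p [573.2 157.  181.1] err [-0.4 -0.1 -0.8] angerr 0.0032 F [-0.1  1.2 -3.3] M [-1.23  0.38 -0.  ] gap 52.6 q [-0.11, 0.27, -0.36, 0.76, 0.78, -1.31]
plate centre by fk [581.26931365 184.33385541 197.25968517] target [581.62215362 184.42192103 198.        ]
axes [[0.2837, 0.9589, -0.0026], [0.9589, -0.2837, -0.0], [-0.0007, -0.0025, -1.0]]
want U [0.28234146 0.95931397 0.        ] -V [ 0.95931397 -0.28234146 -0.        ]
```

View pics/wrist9.png

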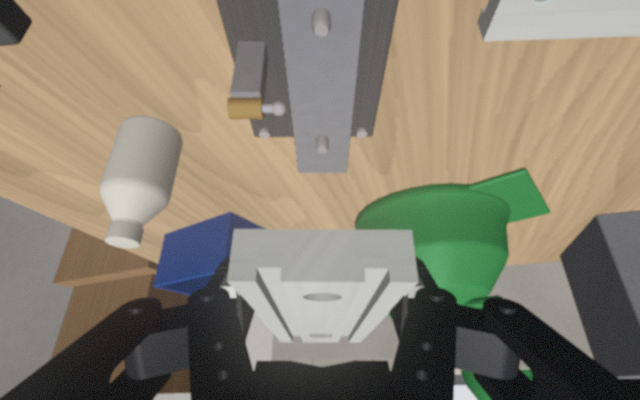

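View pics/side9c.png

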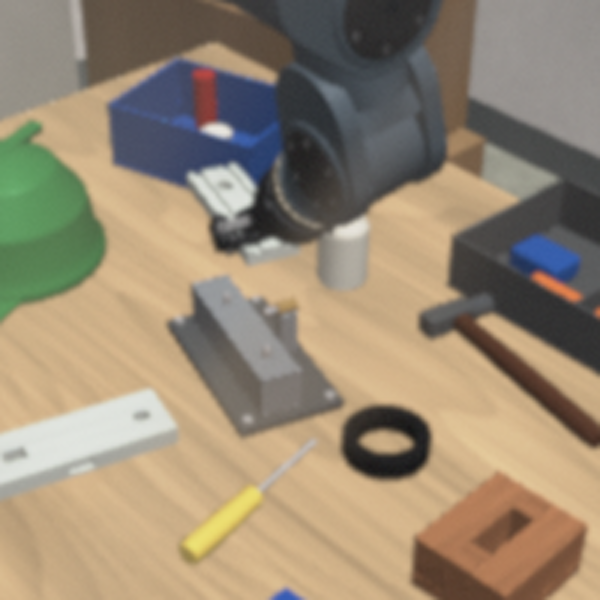

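```bash
python3 - <<'E'
from b import *
import pickle
c=pickle.load(open("wrist9.pkl","rb"))
im=cv2.imread("pics/wrist9.png"); big=cv2.resize(im,None,fx=4,fy=4,interpolation=cv2.INTER_CUBIC)
CF=Cs*[1,1,0]
for x in (-60,44):
    for z,r,col in ((60,5,(0,255,0)),(71,3.5,(0,0,255))):
        pts=[CF+x*U+[0,0,z]+r*(np.cos(t)*U+np.sin(t)*V) for t in np.linspace(0,6.28,40)]
        cv2.polylines(big,[np.int32(proj(np.array(pts),c)*4+1.5)],True,col,1)
# pedestal top outline
pts=[CF+a*95*U+b*22*V+[0,0,60] for a,b in((1,1),(1,-1),(-1,-1),(-1,1))]
cv2.polylines(big,[np.int32(proj(np.array(pts),c)*4+1.5)],True,(255,0,0),1)
cv2.imwrite("pics/wrist9d.png",big[0:180*4,250*4:400*4][:600])
cv2.imwrite("pics/wrist9e.png",big[110*4:180*4,270*4:380*4])
# predicted plate end face (grooved up): a end at x=-80
ct,Rt=json.load(open("gripB.json")); ct=np.array(ct); Rt=Rot.from_quat(Rt)
E
```

```text
(no output)
```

View pics/wrist9d.png

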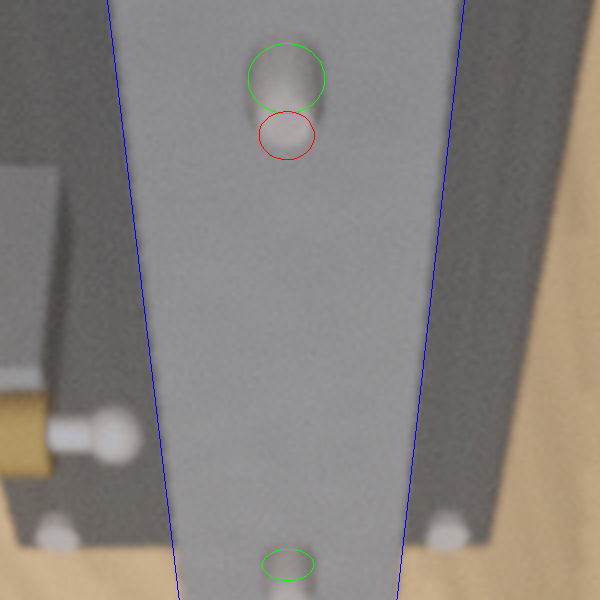

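View pics/wrist9e.png

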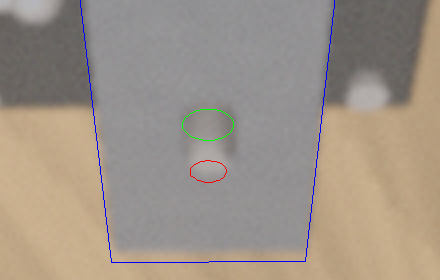

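```bash
python3 - <<'E'
from b import *
st(); p,R=cget()
for dz in (60,100,113): to(p-[0,0,dz],R,.75)
E
```

```text
t 16.52 p [573.4 157.1 181.5] err [-0.2 -0.  -0.3] angerr 0.0018 F [ 0.4 -0.1 -2.9] M [-1.16  0.39 -0.03] gap 52.4 q [-0.1, 0.27, -0.36, 0.76, 0.78, -1.31]
row [4.303, 0.0, 4.181, 0.0, 0.0, 0.0, 0.75] dist 60 ang 0.0
row [7.172, 0.001, 6.969, 0.0, 0.0, 0.0, 0.75] dist 100 ang 0.0
row [8.104, 0.001, 7.874, 0.0, 0.0, 0.0, 0.75] dist 113 ang 0.0
```

{"method": "jog_arm", "body": {"increments": [[2.0, 0, 1.95, 0, 0, 0, 0.75], [4.3, 0, 4.18, 0, 0, 0, 0.75], [6.4, 0, 6.2, 0, 0, 0, 0.75], [7.6, 0, 7.38, 0, 0, 0, 0.75], [8.1, 0, 7.87, 0, 0, 0, 0.75], [8.1, 0, 7.87, 0, 0, 0, 0.75]]}}

```text
time: 17.27
tool_pos: [573.6, 157.1, 68.9]
eef_rot: [-0.552, 0.738, 0.233, 0.312]
contact_force: [-0.3, 0.5, -2.9]
finger_gap: 52.3
```

```bash
python3 - <<'E'
from b import *
import pickle
capply([8.1,0,7.87,0,0,0]); st()
ct,Rt=json.load(open("gripB.json")); ct=np.array(ct); Rt=Rot.from_quat(Rt)
p,R=tp(); d=p+R.apply(ct)-Cs; print("plate rel seat U,V,Z",d@U,d@V,d[2])
for n in ("wrist","side","top"):
    c=bot.camera_params(n); im=bot.snapshot(n); cv2.imwrite(f"pics/{n}10.png",im[:,:,::-1]); pickle.dump(c,open(n+"10.pkl","wb"))
im=cv2.imread("pics/side10.png"); a=cv2.resize(im[130:215,270:355],None,fx=6,fy=6,interpolation=cv2.INTER_CUBIC); cv2.imwrite("pics/side10c.png",a)
E
```

```text
t 17.27 p [573.6 157.1  68.9] err [ 0.  0. -0.] angerr 0.0006 F [-0.3  0.5 -2.9] M [-1.19  0.4  -0.04] gap 52.3 q [-0.11, 0.41, -0.51, 0.47, 0.78, -1.31]
plate rel seat U,V,Z 0.3321683209199937 -0.028752197840922217 17.068226157361565
```

View pics/wrist10.png

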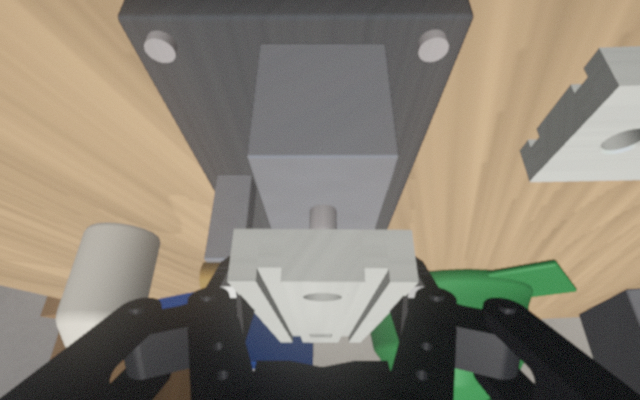

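View pics/side10c.png

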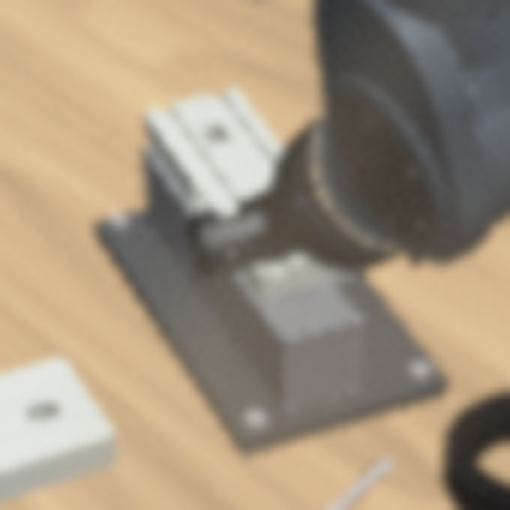

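{"method": "jog_arm", "body": {"increments": [[0.14, 0, 0.14, 0, 0, 0, 0.75], [0.29, 0, 0.28, 0, 0, 0, 0.75], [0.4, 0, 0.39, 0, 0, 0, 0.75], [0.5, 0, 0.49, 0, 0, 0, 0.75], [0.5, 0, 0.49, 0, 0, 0, 0.75]]}}

```text
time: 18.05
tool_pos: [574.9, 157.9, 64.3]
eef_rot: [-0.552, 0.736, 0.233, 0.314]
contact_force: [-2.3, -0.3, 10.5]
finger_gap: 52.4
```

```bash
cat >> b.py <<'E'
def seat():
    ct,Rt=json.load(open("gripB.json")); ct=np.array(ct); Rt=Rot.from_quat(Rt)
    p,R=tp(); d=p+R.apply(ct)-Cs; Rp=(R*Rt).as_matrix(); print("plate rel seat U,V,Z",np.round([d@U,d@V,d[2]],2),"slope x",round(Rp[2,0],4),"slope y",round(Rp[2,1],4))
E
python3 - <<'E'
from b import *
capply([.5,0,.49,0,0,0]); st(); seat()
E
```

```text
t 18.05 p [574.9 157.9  64.3] err [1.3 0.8 2.4] angerr 0.0057 F [-2.3 -0.3 10.5] M [ 1.18 -0.32  0.49] gap 52.4 q [-0.11, 0.42, -0.51, 0.45, 0.79, -1.31]
plate rel seat U,V,Z [ 1.37 -0.95 12.61] slope x 0.0048 slope y 0.0034
```

{"method": "jog_arm", "body": {"increments": [[0.1, 0, 0.1, 0, 0, 0, 0.75], [0.2, 0, 0.2, 0, 0, 0, 0.75], [0.25, 0, 0.24, 0, 0, 0, 0.75]]}}

```text
time: 18.42
tool_pos: [573.2, 157.2, 58.4]
eef_rot: [-0.552, 0.738, 0.233, 0.311]
contact_force: [-0.2, 1.6, -4.7]
finger_gap: 52.8
```

```bash
python3 - <<'E'
from b import *
capply([.25,0,.24,0,0,0]); st(); seat()
n="wrist"; im=bot.snapshot(n); cv2.imwrite(f"pics/{n}11.png",im[:,:,::-1]); cv2.imwrite("pics/wrist11c.png",cv2.resize(im[140:360,200:440,::-1],None,fx=3,fy=2.7,interpolation=cv2.INTER_CUBIC))
E
```

```text
t 18.43 p [573.2 157.2  58.4] err [-0.4  0.1 -0.1] angerr 0.0006 F [-0.2  1.6 -4.7] M [-1.15  0.46  0.15] gap 52.8 q [-0.1, 0.43, -0.52, 0.44, 0.78, -1.31]
plate rel seat U,V,Z [0.27 0.41 6.58] slope x -0.0003 slope y -0.0002
```

View pics/wrist11c.png

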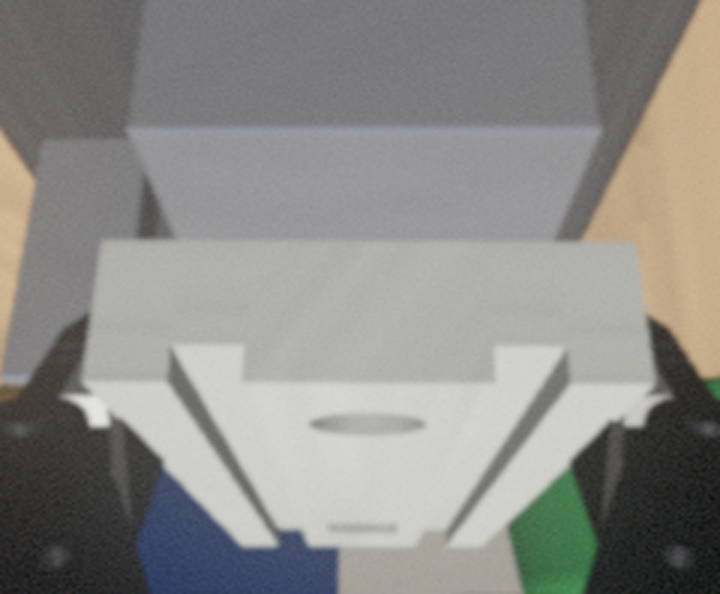

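{"method": "jog_arm", "body": {"increments": [[0.13, 0, 0.13, 0, 0, 0, 0.75], [0.26, 0, 0.25, 0, 0, 0, 0.75], [0.38, 0, 0.37, 0, 0, 0, 0.75], [0.45, 0, 0.44, 0, 0, 0, 0.75], [0.5, 0, 0.49, 0, 0, 0, 0.75], [0.5, 0, 0.49, 0, 0, 0, 0.75]]}}

```text
time: 19.23
tool_pos: [573.9, 157.1, 53.2]
eef_rot: [-0.552, 0.737, 0.233, 0.313]
contact_force: [-9.7, -7.2, 14.5]
finger_gap: 52.7
```

```bash
python3 - <<'E'
from b import *
capply([.5,0,.49,0,0,0]); st(); seat()
E
```

```text
t 19.23 p [573.9 157.1  53.2] err [ 0.3 -0.   1.7] angerr 0.0028 F [-9.7 -7.2 14.5] M [-0.02  0.76  1.05] gap 52.7 q [-0.11, 0.44, -0.53, 0.42, 0.79, -1.31]
plate rel seat U,V,Z [ 0.36 -0.25  1.42] slope x 0.0028 slope y 0.0013
```

```bash
python3 - <<'E'
from b import *
p,R=cget(); to(p-1.0*U+.5*V,R,.75); to(p-1.0*U+.5*V-1.0*Z,R,.75)
E
```

```text
row [0.07, 0.05, -0.072, 0.0, 0.0, 0.0, 0.75] dist 1 ang 0.0
row [0.141, 0.05, -0.002, 0.0, 0.0, 0.0, 0.75] dist 2 ang 0.0
```

{"method": "jog_arm", "body": {"increments": [[0.07, 0.05, -0.07, 0, 0, 0, 0.75], [0.14, 0.05, 0, 0, 0, 0, 0.75], [0.14, 0.05, 0, 0, 0, 0, 0.75]]}}

```text
time: 19.6
tool_pos: [573.8, 156.9, 53.2]
eef_rot: [-0.552, 0.736, 0.234, 0.314]
contact_force: [-8.8, -4.0, 19.3]
finger_gap: 52.4
```

```bash
python3 - <<'E'
from b import *
capply([.14,.05,0,0,0,0]); st(); seat()
n="wrist"; im=bot.snapshot(n); cv2.imwrite(f"pics/{n}12.png",im[:,:,::-1]); cv2.imwrite("pics/wrist12c.png",cv2.resize(im[140:360,200:440,::-1],None,fx=3,fy=2.7,interpolation=cv2.INTER_CUBIC))
E
```

```text
t 19.6 p [573.8 156.9  53.2] err [1.  0.6 2.7] angerr 0.0054 F [-8.8 -4.  19.3] M [0.88 0.65 1.01] gap 52.4 q [-0.11, 0.44, -0.53, 0.42, 0.79, -1.32]
plate rel seat U,V,Z [ 0.13 -0.22  1.51] slope x 0.0049 slope y 0.0027
```

View pics/wrist12c.png

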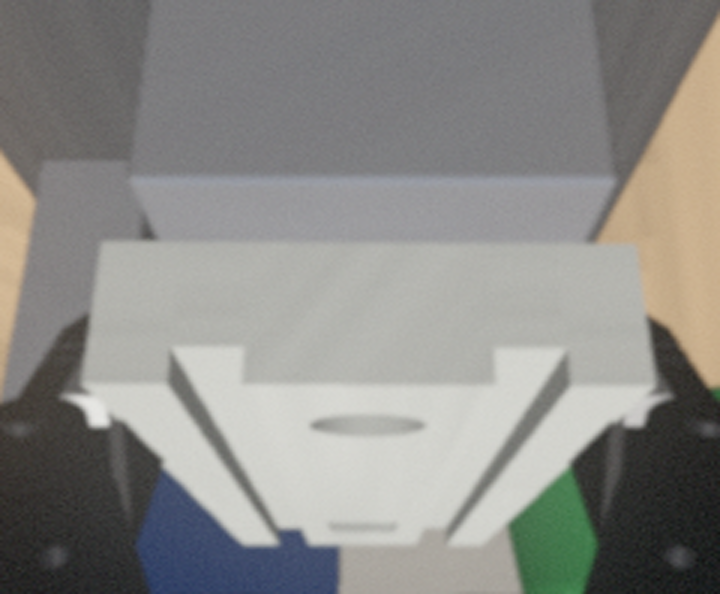

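{"method": "jog_arm", "body": {"increments": [[-0.13, 0, -0.13, 0, 0, 0, 0.75], [-0.13, 0, -0.13, 0, 0, 0, 0.3], [-0.13, 0, -0.13, 0, 0, 0, 0.1], [-0.13, 0, -0.13, 0, 0, 0, 0.1], [-0.13, 0, -0.13, 0, 0, 0, 0.1], [-0.13, 0, -3, 0, 0, 0, 0.1], [-0.13, 0, -7, 0, 0, 0, 0.1], [-0.13, 0, -10, 0, 0, 0, 0.1]]}}

```text
time: 20.65
tool_pos: [552.8, 87.6, 122.2]
eef_rot: [-0.552, 0.737, 0.233, 0.312]
contact_force: [-0.3, -0.1, -0.2]
finger_gap: 76.7
```

```bash
python3 - <<'E'
from b import *
import pickle
capply([-.13,0,-10,0,0,0]); st()
for n in ("wrist","side"):
    c=bot.camera_params(n); im=bot.snapshot(n); cv2.imwrite(f"pics/{n}13.png",im[:,:,::-1]); pickle.dump(c,open(n+"13.pkl","wb"))
im=cv2.imread("pics/side13.png"); cv2.imwrite("pics/side13c.png",cv2.resize(im[130:215,270:355],None,fx=6,fy=6,interpolation=cv2.INTER_CUBIC))
E
```

```text
t 20.65 p [552.8  87.6 122.2] err [-0.1 -0.8  1.1] angerr 0.0006 F [-0.3 -0.1 -0.2] M [-0.57  0.13 -0.03] gap 76.7 q [-0.25, 0.35, -0.42, 0.76, 0.8, -1.51]
```

View pics/wrist13.png

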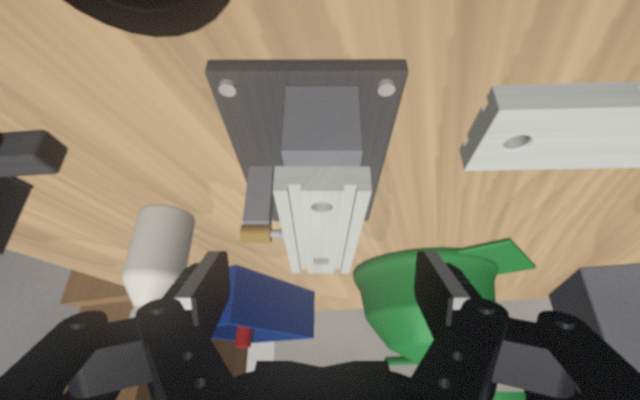

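View pics/side13c.png

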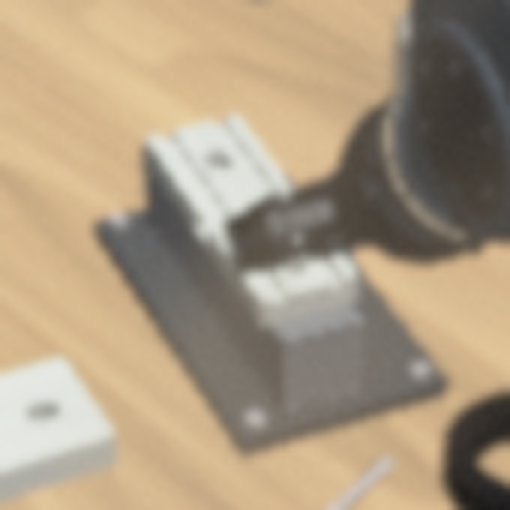

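```bash
python3 - <<'E'
from path import *
Rv=kin.frame(V,-Z); p0,R0=cget()
a=p0+[0,0,50]; b=Cs+64*U; b[2]=100
to(a,R0,1); to(b,Rv,1)
check(a,R0,b,Rv,4,bot.get_obs()["qpos"])
E
```

```text
row [-3.586, -0.0, -3.484, 0.0, 0.0, 0.0, 1.0] dist 50 ang 0.0
row [-9.911, -0.051, 13.225, 0.0, 0.7998, 0.0002, 1.0] dist 165 ang 0.8
0.0 [553.  88. 171.] [-0.24, 0.31, -0.33, 0.89, 0.8, -1.51]
0.33 [568. 141. 147.] [-0.02, 0.27, -0.32, 0.83, 0.51, -1.26]
0.67 [584. 193. 124.] [0.2, 0.35, -0.18, 0.92, 0.23, -1.07]
1.0 [600. 246. 100.] [0.39, 0.52, 0.09, 1.13, -0.0, -0.9]
```

{"method": "jog_arm", "body": {"increments": [[-3.6, 0, -3.5, 0, 0, 0, 1], [-9.9, -0.05, 13.2, 0, 0.8, 0, 1], [-9.9, -0.05, 13.2, 0, 0.8, 0, 1], [-9.9, -0.05, 13.2, 0, 0.8, 0, 1], [-9.9, -0.05, 13.2, 0, 0.8, 0, 1], [-9.9, -0.05, 13.2, 0, 0.8, 0, 1], [-9.9, -0.05, 13.2, 0, 0.8, 0, 1], [-9.9, -0.05, 13.2, 0, 0.8, 0, 1]], "newtons": 60}}

```text
time: 21.75
tool_pos: [599.1, 245.1, 99.3]
eef_rot: [-0.599, 0.801, 0.0, -0.0]
contact_force: [-0.6, -1.5, 1.0]
finger_gap: -0.0
```

```bash
python3 - <<'E'
from b import *
capply([-9.9,-.05,13.2,0,.8,0]); st()
E
```

```text
t 21.75 p [599.1 245.1  99.3] err [-0.4 -0.2 -0.8] angerr 0.001 F [-0.6 -1.5  1. ] M [-0.01  0.06  0.01] gap -0.0 q [0.39, 0.51, 0.06, 1.12, 0.0, -0.9]
```

{"method": "jog_arm", "body": {"increments": [[0, 0, 1.0, 0, 0, 0, 1], [0, 0, 1.8, 0, 0, 0, 1], [0, 0, 2.15, 0, 0, 0, 1], [0, 0, 2.3, 0, 0, 0, 1], [0, 0, 2.45, 0, 0, 0, 1], [0, 0, 2.6, 0, 0, 0, 1], [0, 0, 2.7, 0, 0, 0, 1], [0, 0, 2.7, 0, 0, 0, 1]]}}

```text
time: 22.75
tool_pos: [599.7, 245.2, 76.0]
eef_rot: [-0.599, 0.801, -0.001, 0.001]
contact_force: [-7.4, -4.1, 21.7]
finger_gap: 0.3
```

```bash
python3 - <<'E'
from b import *
capply([0,0,2.7,0,0,0]); st()
E
```

```text
t 22.75 p [599.7 245.2  76. ] err [ 0.2 -0.1  2.9] angerr 0.0023 F [-7.4 -4.1 21.7] M [-0.78  1.55  0.  ] gap 0.3 q [0.39, 0.53, 0.02, 1.07, -0.0, -0.9]
```

{"method": "jog_arm", "body": {"increments": [[0, 0, -0.6, 0, 0, 0, 1], [0, 0, -1.2, 0, 0, 0, 1], [3.2, 0, -1.2, 0, 0, 0, 1], [6.4, 0, -1.0, 0, 0, 0, 1], [6.4, 0, -0.5, 0, 0, 0, 1], [6.4, 0, -0.3, 0, 0, 0, 1], [6.4, 0, -0.15, 0, 0, 0, 1], [6.4, 0, 0, 0, 0, 0, 1], [6.4, 0, 0.05, 0, 0, 0, 1], [6.4, 0, 0.05, 0, 0, 0, 1]]}}

```text
time: 24.0
tool_pos: [581.8, 184.1, 76.0]
eef_rot: [-0.599, 0.801, -0.001, 0.001]
contact_force: [-10.7, -7.6, 32.5]
finger_gap: 0.0
```

```bash
python3 - <<'E'
from b import *
capply([6.4,0,.05,0,0,0]); st()
E
```

```text
t 24.0 p [581.8 184.1  76. ] err [0.3 0.2 3.4] angerr 0.0027 F [-10.7  -7.6  32.5] M [-1.52  2.24 -0.04] gap 0.0 q [0.31, 0.47, -0.08, 1.02, -0.0, -0.98]
```

{"method": "jog_arm", "body": {"increments": [[0, 0, -0.6, 0, 0, 0, 1], [0, 0, -1.2, 0, 0, 0, 1], [2.0, 0, -1.2, 0, 0, 0, 1], [3.8, 0, -1.0, 0, 0, 0, 1], [3.8, 0, -0.5, 0, 0, 0, 1], [3.8, 0, -0.3, 0, 0, 0, 1], [3.8, 0, -0.15, 0, 0, 0, 1], [3.8, 0, 0, 0, 0, 0, 1], [3.8, 0, 0, 0, 0, 0, 1]]}}

```text
time: 25.12
tool_pos: [570.4, 146.2, 75.9]
eef_rot: [-0.599, 0.801, -0.001, 0.0]
contact_force: [-13.7, -8.1, 37.5]
finger_gap: 0.5
```

```bash
python3 - <<'E'
from b import *
capply([3.8,0,0,0,0,0]); st()
E
```

```text
t 25.12 p [570.4 146.2  75.9] err [-0.4 -1.2  3.3] angerr 0.0026 F [-13.7  -8.1  37.5] M [-1.88  2.86 -0.04] gap 0.5 q [0.25, 0.44, -0.13, 1.0, -0.0, -1.03]
```

{"method": "jog_arm", "body": {"increments": [[0, 0, -1.0, 0, 0, 0, 1], [-1.0, 0, -5, 0, 0, 0, 1], [-2.0, 0, -10, 0, 0, 0, 1], [-2.0, 0, -15.5, 0, 0, 0, 1], [-2.0, 0, -15.5, 0, 0, 0, 0.5]]}}

```text
time: 25.75
tool_pos: [578.5, 167.6, 231.9]
eef_rot: [-0.599, 0.801, -0.001, 0.003]
contact_force: [-0.2, 0.4, -0.2]
finger_gap: 16.7
```

```bash
python3 - <<'E'
from fit import *
capply([-2,0,-15.5,0,0,0]); st()
for n in ("wrist","side","top"):
    c=bot.camera_params(n); im=bot.snapshot(n); cv2.imwrite(f"pics/{n}14.png",im[:,:,::-1])
    if n=="wrist": print(fitrect(im[:,:,::-1],c,76,80,27,[581.5,184.1,YAW],eps=2))
im=cv2.imread("pics/side14.png"); cv2.imwrite("pics/side14c.png",cv2.resize(im[100:310,230:490],None,fx=3,fy=2.8,interpolation=cv2.INTER_CUBIC))
E
```

```text
t 25.75 p [578.5 167.6 231.9] err [2.1 1.  4.3] angerr 0.0074 F [-0.2  0.4 -0.2] M [-0.01  0.07  0.01] gap 16.7 q [0.28, 0.37, 0.17, 1.37, -0.0, -1.0]
(array([581.63230557, 181.76666122,   1.27439835]), np.float64(-350.93035888671875))
```

View pics/wrist14.png

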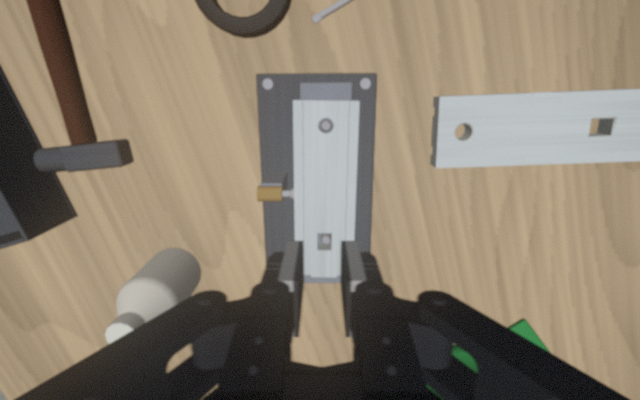

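View pics/side14c.png

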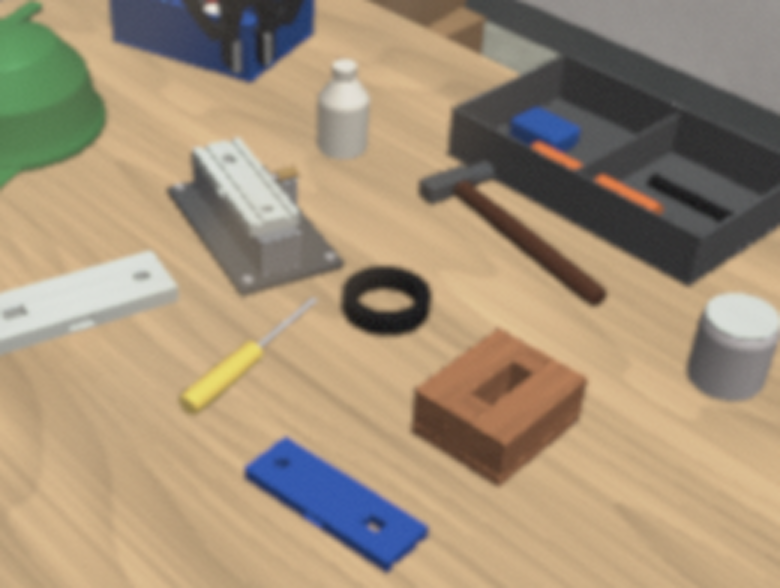

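View pics/top14.png

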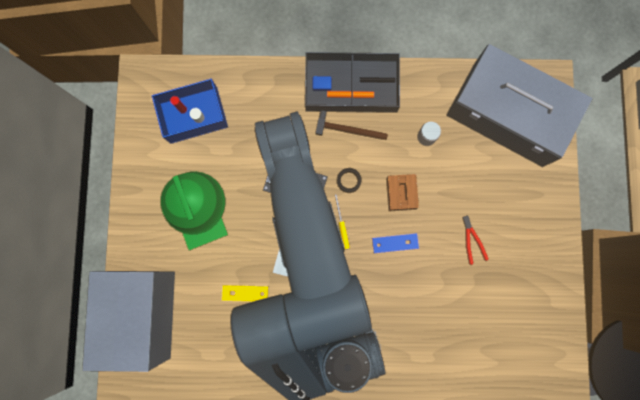

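{"method": "jog_arm", "body": {"increments": [[0, 0, 0, 0, 0, 0, 0.5], [0, 0, 0, 0, 0, 0, 0.5], [0, 0, 0, 0, 0, 0, 0.5]]}}

```text
time: 26.28
tool_pos: [576.2, 166.5, 227.1]
eef_rot: [-0.599, 0.801, 0.0, -0.001]
contact_force: [-0.3, -1.1, -0.6]
finger_gap: 42.9
```

```bash
python3 - <<'E'
from h import *
st(); print(bot.close_job())
E
```

```text
t 26.27 p [576.2 166.5 227.1] err [-0.2 -0.1 -0.5] angerr 0.001 F [-0.3 -1.1 -0.6] M [-0.02  0.02 -0.01] gap 42.9 q [0.28, 0.37, 0.17, 1.37, -0.0, -1.0]
the job is handed in; nothing more can be done
None
```

The plate is back on both pins with its grooved side up, pressed home behind the catch, and I handed the job in at 26.3 s with the gripper clear above it. I pulled it off, stood it on end in the wooden block, regripped it from the grooved side and lowered it past the catch. Then I let go and pressed it down at three points with the shut fingers.

**Last checks**
- **Height:** under the three presses at plate x of about +64, 0 and -38 mm, the measured tool tip height was 76.0, 76.0 and 75.9 mm. A seated plate's top is 76 mm, so it is flat and home.
- **Pictures:** the final wrist picture shows grooves up, a pin in each hole, the round hole over pin_a and the catch against the plate's side. The side and top pictures show the other tools, containers and look-alike plates where they were.
- **Force:** the hardest push was the last press, 37.5 N straight down, or about 41 N with the sideways force included. It was made with the fingertips, and it was more than the 20 N I aimed for.

**Checks that disagreed**
- Before letting go, my estimate put the plate about 1.5 mm above its seat. I took this as an error in my grip estimate, and the presses agreed with that.
- A final edge fit in the wrist picture put the plate's centre about 2.4 mm off along its length. The open fingers hid that end and the arm was still settling, so I discounted it.

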